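# Lacquered handle out of the drying box, through its port, into the boring cradle

### The job

Reach down through the round port of the drying box and lift the lacquered wooden handle off its pedestal and straight up out through the port. Park it on the sloping rest, butt end down, let go of it and take it again another way; then lay it gently in the level boring cradle, ferrule towards the open end and butt right up against the stop, and leave it there. The lacquer is delicate: do not drop or bang the handle.

Things in the scene. Friction and masses are not known exactly. Their poses are not given: they have to be found in the camera images.
- drying_box: Fixed drying box, 170 x 170 mm; origin on the bench under its centre, z up, x axis level and roughly away from the robot. Clear front and sides, white top panel 5 mm thick that rises at 20 degrees along x, from 147 mm above the bench at the front to 209 mm at the back. Inside, under the port, stands a pedestal: a cork-topped disc 66 mm across, its top 40 mm above the bench.
- port (a point): Centre of the round port in the box's sloping top panel, 178 mm above the bench. The port is 140 mm in diameter, edged with black rubber. The handle stands upright below it on the pedestal, up to 8 mm off its centre, its top 8 mm lower than this point.
- handle_mid (a point): Middle of the turned wooden handle, on its axis, half-way along its 130 mm length. z runs along the handle towards the ferrule. From -65 mm (flat butt) to +31 mm it is a round wooden barrel, diameter 40 mm, ending in a square shoulder; from +31 to +65 mm a round brass ferrule, diameter 26 mm. Weight 0.11 to 0.2 kg. It starts upright, ferrule on top.
- ferrule (a point): Centre of the handle's brass ferrule (diameter 26 mm, length 34 mm), on the axis, 48 mm from the handle's middle and 17 mm from its end and from the shoulder of the barrel. Axes as the handle's.
- slope_rest: Sloping rest: fixed blue stand, origin on the bench under the seat point, z up. A grey felt V trough drops steeply along +x (level axis, roughly away from the robot), 55 degrees below level, to a blue stop plate square to it. The trough is 35 mm wide, narrower than the barrel, whose sides stay free; it runs from 30 mm up the slope to 65 mm down it from the seat point. Left or right of the box.
- rest_seat (a point): Where the handle's middle is when it lies in the sloping rest's trough, butt against the stop (65 mm down the slope from here), ferrule up the slope beyond the trough's upper end; the handle then leans 35 degrees from upright, ferrule towards the robot. 100 mm above the bench. Let go a little short of the stop, it mostly slides down to it. Axes as the rest's.
- cradle: Boring cradle: fixed blue stand, origin on the bench under the seat point, z up. A level grey felt V trough runs along x (roughly away from the robot) from -30 to +65 mm, 35 mm wide, narrower than the barrel, whose sides stay free. At +65 mm an upright blue stop plate, 40 mm wide, 10 mm higher than the axis of a handle in the trough. Left or right of the box.
- cradle_seat (a point): Where the handle's middle belongs, 70 mm above the bench: lying in the cradle's trough with its butt against the stop (65 mm from here along +x), ferrule pointing along -x over the open end. The felt drags when the handle is slid along. Axes as the cradle's.
Mind the look-alikes: they are no part of the job. There is more than one size of the part that bears handle_mid; the job needs the larger.

How it is judged:
On the way, in this order (a step that is already met when the one before it is completed fails the run):
1. the handle is lifted out of the drying box, above the port (horizontal distance between handle_mid and port below 0.08 m and height (world z) of handle_mid above 0.235 m).
2. the handle lies on the sloping rest, butt down, let go and at rest (distance between handle_mid and rest_seat below 0.025 m and angle between handle_mid's own z axis and vertical between 0.45 and 0.77 rad and contact force between the fingers and handle below 0.05 N and linear speed of handle below 0.02 m/s), for 0.2 s.
At the end, for the whole second after the job is handed in: The handle lies in the level cradle's trough, ferrule towards the open end, its middle within 4 mm along and 5 mm across and in height of its place (so the butt is within 4 mm of the stop), its axis within 0.1 rad of the trough's, let go and at rest (x of handle_mid in the frame of cradle_seat between -0.004 and 0.004 m and y of handle_mid in the frame of cradle_seat between -0.005 and 0.005 m and z of handle_mid in the frame of cradle_seat between -0.005 and 0.005 m and angle between the z axis of handle_mid and the x axis of cradle_seat, either way round below 0.1 rad and x of ferrule in the frame of cradle_seat below -0.03 m and contact force between the fingers and handle below 0.05 N and linear speed of handle below 0.02 m/s); the robot touches nothing.
It fails at once if the handle is pushed or banged hard on the rest or cradle (over 40 N) (contact force between handle and slope_rest above 40 N or contact force between handle and cradle above 40 N).
It fails at once if the handle is banged against the drying box (over 40 N) (contact force between handle and drying_box above 40 N).
It fails at once if the handle is dropped: it moves faster than 0.35 m/s while not held (linear speed of handle above 0.35 m/s and contact force between the fingers and handle below 2 N).
It also fails if it takes over 64 s, if anything falls off the work surface, if the arm or the gripper's body presses on something with over 40 N, if the wrist force passes 120 N, or if a joint passes its speed limit or range.

### The arm

A 7-joint arm with a two-finger parallel gripper is mounted at the origin on a cart in front of the work surface, level with it; the furniture and walls round the work are solid. World frame = base frame: x ahead of the robot, y to its left, z up, the work surface at z = 0. Lengths are in m, angles in rad, forces in N, time in s.
With the tool pointing down it reaches from about 0.35 to 0.9 m from the base axis. Payload 8.1 kg.
Tool frame: the origin (TCP) lies midway between the tips of the shut fingers; the grasp point (between the pads) lies 19 mm behind it; z points along the fingers, y is the direction in which the jaws open and shut (so a half turn about z gives the same grasp; the last joint's range is limited). The gripper opens to 92 mm and grips with 3 to 60 N. Pads are 19 mm wide; open, the fingers measure 130 mm over their backs; the gripper's body (75 mm by 190 mm) begins 47 mm behind the grasp point.
Start: joints at [0.666, 0.434, 0.025, 1.573, -0.012, 1.134, -0.075], TCP at [0.449, -0.435, 0.198] pointing down, gripper open.
Joint ranges: [-2.62, 2.62], [-0.44, 2.09], [-1.27, 1.32], [0.08, 2.57], [-1.32, 4.46], [0.12, 2], [-2.74, 2.74]. Speed limits (rad/s): [2.22, 2.22, 3.01, 3.01, 3.14, 3.14, 3.14].

### API

Orientations are given as a rotation vector (axis times angle).
In Python, from cell import arm gives the robot as it stands. The module is installed in compiled form; this text tells all that it offers.
- The arm moves only by the tool jog_arm, never from a script. Its argument "increments" is a list of rows, each an object with "slide": the shift along the tool's x, y, z in mm, a list of three; "roll": the turn about the tool's z in rad; "gripper": the opening, from 0 (shut) to 1 (fully open). In form: [{"slide": [x, y, z], "roll": roll, "gripper": gripper}, ...]. A call has exactly 10 rows; each row is the pose to reach, as a shift and turn from the pose commanded when the call began, along the tool's axes at that moment; what a row does not reach only later rows make up. A row lasts 1/12 s, in which the tool goes at most 41.7 mm and 7.16 degrees, less where a joint would pass 70% of its speed; a pose out of reach is approached as far as the arm can. A call with a gripper value outside its range is refused whole. The fingers move at their own pace and stop on an object; "newtons" is the grip in N (left out, the last holds). Time passes only in rows, so rows that repeat a pose let the fingers close, or fill a call up. It gives the time, the measured TCP pose, the force and the opening at its end, in the units of the state.
- arm.observe(): the state, without advancing time (a new reading comes with each control period).
- arm.get_image(name): name is "side" or "top" or "wrist"; returns a dict with "frame" (400x640x3 uint8, blue, green, red), "depth" (400x640 float32, m along the optical axis (not along the pixel's ray), 0 where there is no reading), "intrinsics" (3x3 intrinsics, pixels), "dist_coeffs" ([k1, k2, p1, p2, k3] as OpenCV has them; the pictures are not rectified), "R" (3x3) and "t" (3): a world point X has camera coordinates R X + t; the wrist camera has in their place "hand_eye" (4x4, takes a point from camera to tool coordinates, whose origin is the TCP and whose axes are the flange's). Camera axes: x right, y down, z forward; pixel columns grow to the right and rows downward; lengths in m; the calibration is good to about 2 mm. A picture is of the moment at which its call begins: read the wrist's pose just before it.
- arm.sign_off(): hands the job in, once; it reports no verdict.
The state is a dict: "clock": time; "joints": joint angles; "dq": joint speeds; "joint_efforts": joint torques, N m; "position": TCP position; "ee_rot": TCP orientation; "force": force on the tool from outside, world axes, zero at the start; "ft_torque": the same for the moment, N m; "width": opening from 0.0 (shut) to 1.0 (fully open).
Only numpy, scipy, OpenCV 4.12 (cv2) and the standard library are available. Lean on these libraries where they do the work, as an engineer would, in place of code of your own. Each camera call takes 0.05 s, during which the arm holds its last target.

## Working session

There is one attempt and no reset: what is moved stays moved. The work goes in short steps, Python scripts to look and compute and a tool call to move; the robot and the scene stay as the last step left them, time stands still between calls to the robot, and variables do not carry over. Pictures are saved under pics/ and viewed, and the job is handed in when it is done.

Besides the shell and the picture viewer there is one more tool, called after ">>>" as name([rows], argument=value, ...), one row to a line, values as JSON. jog_arm: Moves the arm, as the interface text tells. Its arguments: {"type":"object","properties":{"increments":{"type":"array"},"newtons":{"type":"number"}},"required":["increments"]}

```bash
mkdir -p pics; cat > h.py <<'E'
from cell import arm
import cv2, numpy as np
from scipy.spatial.transform import Rotation as Ro
def snap(name,fn=None):
    s=arm.observe(); im=arm.get_image(name)
    if fn: cv2.imwrite('pics/'+fn,im['frame'])
    if 'R' in im: R=np.array(im['R']);t=np.array(im['t'])
    else:
        H=np.array(im['hand_eye']); T=np.eye(4);T[:3,:3]=Ro.from_rotvec(s['ee_rot']).as_matrix();T[:3,3]=s['position']
        W=np.linalg.inv(T@H); R=W[:3,:3];t=W[:3,3]
    im['Rw']=R;im['tw']=t
    return im
def ray(im,u,v):
    p=cv2.undistortPoints(np.array([[[u,v]]],float),np.array(im['intrinsics']),np.array(im['dist_coeffs']))[0,0]
    return im['Rw'].T@np.array([p[0],p[1],1.]), -im['Rw'].T@im['tw']
def onz(im,u,v,z):
    d,c=ray(im,u,v); return c+d*(z-c[2])/d[2]
def dep(im,u,v,w=1):
    D=im['depth'][v-w:v+w+1,u-w:u+w+1]; D=D[D>0]
    if len(D)==0: return None
    d,c=ray(im,u,v); return c+d*np.median(D)
def cloud(im,st=1):
    vs,us=np.mgrid[0:400:st,0:640:st]; vs=vs.ravel();us=us.ravel()
    D=im['depth'][vs,us]; k=D>0; us,vs,D=us[k],vs[k],D[k]
    p=cv2.undistortPoints(np.stack([us,vs],1).astype(float)[:,None],np.array(im['intrinsics']),np.array(im['dist_coeffs']))[:,0]
    P=np.c_[p,np.ones(len(p))]*D[:,None]
    return (P-im['tw'])@im['Rw'], us,vs, im['frame'][vs,us]
def proj(im,X):
    q,_=cv2.projectPoints(np.atleast_2d(np.array(X,float)),cv2.Rodrigues(im['Rw'])[0],im['tw'],np.array(im['intrinsics']),np.array(im['dist_coeffs'])); return q[:,0]
E
python3 - <<'E'
from h import *
print(arm.observe())
for n in ['side','top','wrist']:
    im=snap(n,n+'0.png'); print(n,im['intrinsics'],im['dist_coeffs'],-im['Rw'].T@im['tw'],im['Rw'][2])
    if n=='wrist':print(im['hand_eye'])
E
```

```text
{'clock': 0.0, 'joints': array([ 0.66641007,  0.43521943,  0.02497411,  1.57408288, -0.01162267,
        1.13397452, -0.07509043]), 'dq': array([ 0.00106686, -0.00129567, -0.0019363 , -0.00209126,  0.00102686,
        0.00012681,  0.00029107]), 'joint_efforts': array([-2.91442157e-04, -6.67843008e+01,  9.84695703e-01, -3.14458466e+01,
       -6.05820143e-02,  4.27789532e-02,  2.54177858e-04]), 'position': array([ 0.44869883, -0.43430144,  0.19675271]), 'ee_rot': array([-2.89129034e+00, -1.22534237e+00,  1.11372605e-03]), 'force': array([-0.39537232, -0.62313712,  0.02588342]), 'ft_torque': array([ 0.03938176,  0.02002379, -0.01238537]), 'width': 1.003330808448119}
side [[451.4158246    0.         328.16699094]
 [  0.         451.4158246  196.01554397]
 [  0.           0.           1.        ]] [0.0102785 0.        0.        0.        0.       ] [1.05722535 0.36430911 1.05432197] [-0.44867073 -0.34770737 -0.82328255]
top [[367.47269575   0.         320.92800965]
 [  0.         367.47269575 197.78430812]
 [  0.           0.           1.        ]] [-0.07392823  0.          0.          0.          0.        ] [0.50402891 0.01105962 1.11721487] [ 0.03426069 -0.00875726 -0.99937456]
wrist [[322.60485338   0.         316.14417465]
 [  0.         322.60485338 197.4137077 ]
 [  0.           0.           1.        ]] [-0.06216063  0.          0.          0.          0.        ] [ 0.49658852 -0.38605962  0.38340434] [-0.18060906 -0.18429759 -0.96613393]
[[ 4.61979679e-04 -9.66172043e-01 -2.57897985e-01  6.79295281e-02]
 [ 9.99999805e-01  5.54587421e-04 -2.86342961e-04  5.40674950e-04]
 [ 4.19683542e-04 -2.57897802e-01  9.66172111e-01 -1.86589798e-01]
 [ 0.00000000e+00  0.00000000e+00  0.00000000e+00  1.00000000e+00]]
```

View pics/side0.png

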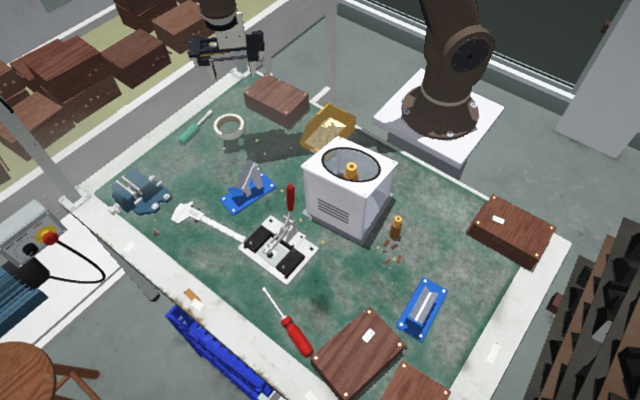

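View pics/top0.png

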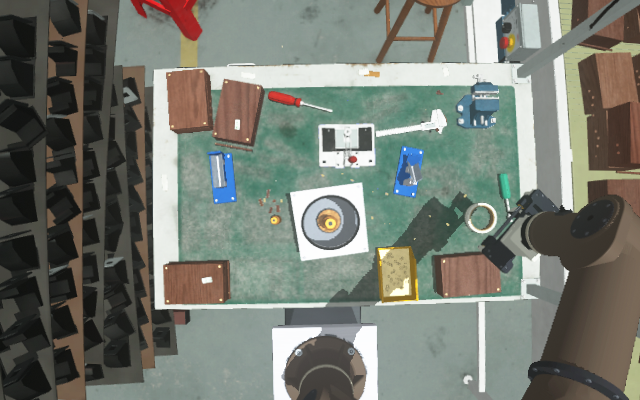

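View pics/wrist0.png

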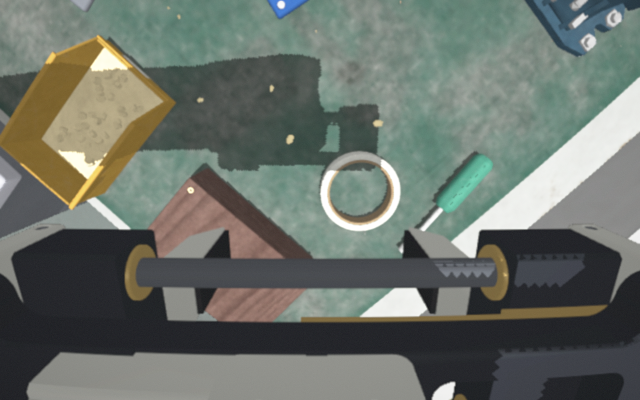

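```bash
python3 - <<'E'
import cv2
t=cv2.imread('pics/top0.png'); s=cv2.imread('pics/side0.png')
def c(im,x0,y0,x1,y1,k,f): cv2.imwrite('pics/'+f,cv2.resize(im[y0:y1,x0:x1],None,fx=k,fy=k,interpolation=cv2.INTER_CUBIC))
a=cv2.resize(t[140:210,200:245],None,fx=8,fy=8,interpolation=2); b=cv2.resize(t[140:210,385:430],None,fx=8,fy=8,interpolation=2)
cv2.imwrite('pics/topcr.png',cv2.hconcat([a,b]))
c(t,285,175,375,265,6,'topbox.png')
a=cv2.resize(s[150:220,210:285],None,fx=5.3,fy=6,interpolation=2); b=cv2.resize(s[270:340,390:455],None,fx=6,fy=6,interpolation=2)
cv2.imwrite('pics/sidecr.png',cv2.hconcat([a,b]))
c(s,290,130,410,250,5,'sidebox.png')
E
```

```text
(no output)
```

View pics/topcr.png

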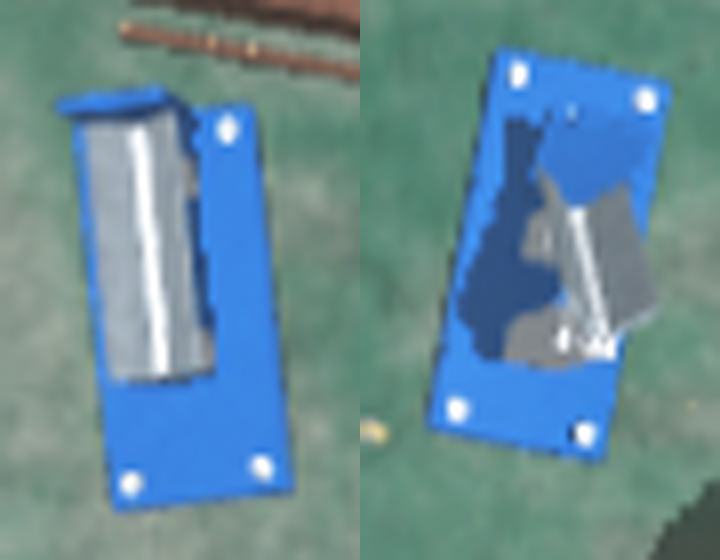

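View pics/topbox.png

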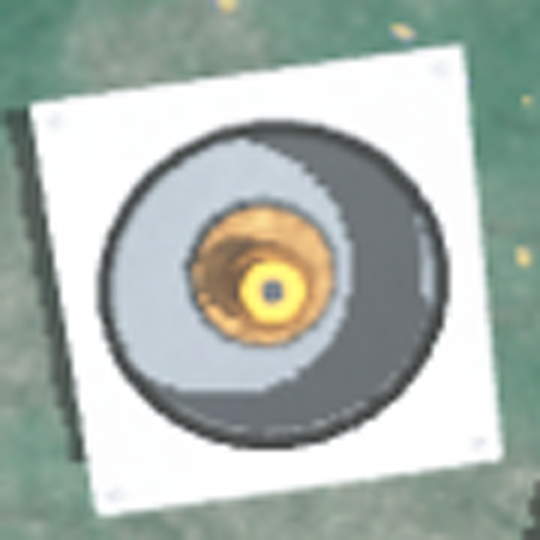

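View pics/sidecr.png

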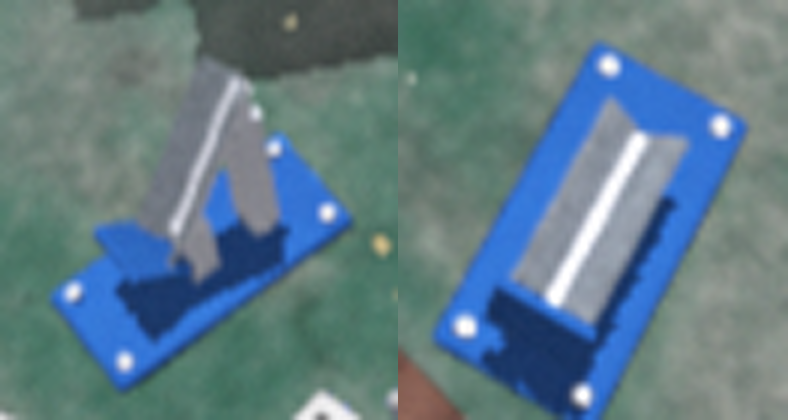

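View pics/sidebox.png

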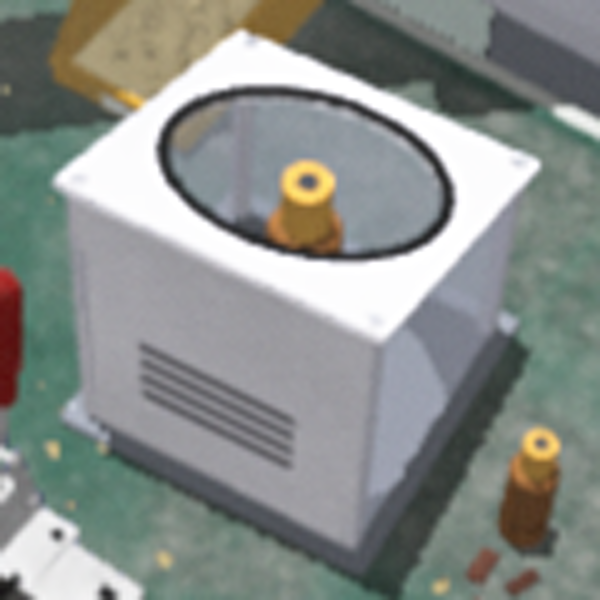

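```bash
python3 - <<'E'
from h import *
T=snap('top');S=snap('side')
np.set_printoptions(precision=4,suppress=True)
def tri(a,b):
    d1,c1=ray(T,*a);d2,c2=ray(S,*b);d1/=np.linalg.norm(d1);d2/=np.linalg.norm(d2)
    k=np.linalg.lstsq(np.c_[d1,-d2],c2-c1,rcond=None)[0];p,q=c1+k[0]*d1,c2+k[1]*d2
    return (p+q)/2,np.linalg.norm(p-q)
def show(n,a,b):
    print(n,*tri(a,b),'T',dep(T,*map(round,a),w=0),'S',dep(S,*map(round,b),w=0))
show('cr stop',(217.25,156),(415.9,320));show('cr open',(220,186.5),(430.4,292.5))
show('rs stop',(411.9,165.9),(243.4,188.7));show('rs top',(416,183.75),(254.9,163.7))
show('htop',(330.3,223.7),(351.6,166.4)); print(onz(T,330.3,223.7,.17),onz(S,351.6,166.4,.17))
for p,z in [((290,192.2),.209),((362,182.5),.209),((368.7,251.3),.147),((301.7,261.2),.147)]: print('boxc',onz(T,*p,z),dep(T,*map(round,p),w=2))
# port edge
P=(np.array([[100,285],[275,122],[448,275],[275,448]])/6+[285,175])
for p in P: print(onz(T,*p,.178))
E
```

```text
cr stop [0.6663 0.3036 0.0602] 0.007979672218717822 T [0.6711 0.3057 0.0422] S [0.6581 0.3062 0.0456]
cr open [0.5801 0.2979 0.0439] 0.0016257225491310243 T [0.582  0.2971 0.044 ] S [0.5787 0.2971 0.0431]
rs stop [ 0.6281 -0.2678  0.0396] 0.005310001807621783 T [ 0.6293 -0.2705  0.0393] S [ 0.6274 -0.2668  0.0373]
rs top [ 0.5718 -0.2642  0.0963] 0.002407919100817903 T [ 0.5775 -0.2887  0.0098] S [ 0.5793 -0.2527  0.1107]
htop [ 0.4685 -0.0189  0.1688] 0.0023667975745786836 T [ 0.4686 -0.019   0.1723] S [ 0.4695 -0.0158  0.1735]
[ 0.4692 -0.0199  0.17  ] [ 0.4687 -0.0174  0.17  ]
boxc [0.5507 0.0793 0.209 ] [0.5618 0.0946 0.0051]
boxc [ 0.5709 -0.0996  0.209 ] [ 0.5875 -0.1248  0.003 ]
boxc [ 0.3932 -0.1203  0.147 ] [ 0.3777 -0.1408  0.0029]
boxc [0.3715 0.0569 0.147 ] [0.3524 0.0627 0.0033]
[0.4742 0.0534 0.178 ]
[ 0.5419 -0.0227  0.178 ]
[ 0.4751 -0.0949  0.178 ]
[ 0.4033 -0.0195  0.178 ]
```

```bash
cat > fit.py <<'E'
from h import *
from scipy.optimize import least_squares
np.set_printoptions(precision=4,suppress=True)
def grayfit(c,x0,slope,views):
    out=[]
    for im in views:
        P,u,v,col=cloud(im); col=col.astype(int)
        k=(np.linalg.norm(P[:,:2]-c,axis=1)<.085)&(P[:,2]>.03)&(P[:,2]<.14)&(col.max(1)-col.min(1)<28)
        out.append(P[k])
    P=np.concatenate(out); print([len(o) for o in out])
    def loc(p,P):
        x,y,yaw=p[:3]; d=P-[x,y,0]; cx,sx=np.cos(yaw),np.sin(yaw)
        return np.c_[cx*d[:,0]+sx*d[:,1],-sx*d[:,0]+cx*d[:,1],d[:,2]]
    def sn(q,z0):
        c,s=np.cos(slope),np.sin(slope) # down direction (c,-s), normal (s,c)
        return (q[:,0]*c-(q[:,2]-z0)*s, q[:,0]*s+(q[:,2]-z0)*c)
    return P,loc,sn
E
python3 - <<'E'
from fit import *
T=snap('top');S=snap('side')
b=lambda L,z:np.array([onz(T,*p,z) for p in L])
r=b([(385+(x-360)/8,140+y/8) for x,y in [(519,75),(645,100),(585,433),(457,408)]],.01)
print(r,r.mean(0),(r[0]-r[3]),(r[1]-r[2])); d=r[0]+r[1]-r[2]-r[3]; print('yaw',np.arctan2(d[1],d[0]))
c=b([(200+x/8,140+y/8) for x,y in [(227,130),(262,467),(130,483)]],.01); print(c); d=c[0]-c[1]; print('yaw',np.arctan2(d[1],d[0]), 'yc at open end',(c[1]+c[2])/2)
d=c[2]-c[1];print('yaw2',np.arctan2(-d[0],d[1]), 'ctr',(c[0]+c[2])/2)
for n,ce,z0,sl in [('rest',(.612,-.27),.1,np.radians(55)),('cradle',(.63,.3),.07,0.)]:
    P,loc,sn=grayfit(np.array(ce),None,sl,[T,S])
    # surface: s = -h + |y|*k
    def f(p):
        q=loc([p[0],p[1],p[2]],P); t,s=sn(q,z0)
        m=(abs(q[:,1])<.019)&(t>-.032)&(t<.063)
        r=np.where(m, s+p[3]-abs(q[:,1])*p[4], .01)
        return r
    x0=[ce[0],ce[1],-.15 if n=='rest' else .1,.026,1.]
    if n=='cradle':
        g=lambda p:f([ce[0]]+list(p)); o=least_squares(g,x0[1:],loss='soft_l1',f_scale=.002); p=[ce[0]]+list(o.x)
    else: o=least_squares(f,x0,loss='soft_l1',f_scale=.002); p=o.x
    q=loc(p,P);t,s=sn(q,z0);r=s+p[3]-abs(q[:,1])*p[4]; k=(abs(r)<.004)&(abs(q[:,1])<.02)
    print(n,np.array(p),k.sum(),'t range',np.percentile(t[k],[0,2,98,100]),'yrange',np.percentile(q[k,1],[1,99]))
E
```

```text
[[ 0.684  -0.2579  0.01  ]
 [ 0.6736 -0.3062  0.01  ]
 [ 0.5469 -0.2788  0.01  ]
 [ 0.5575 -0.2301  0.01  ]] [ 0.6155 -0.2683  0.01  ] [ 0.1266 -0.0279  0.    ] [ 0.1267 -0.0275  0.    ]
yaw -0.21513601639097077
[[0.6744 0.2796 0.01  ]
 [0.5461 0.2678 0.01  ]
 [0.5411 0.3182 0.01  ]]
yaw 0.09196693398154716 yc at open end [0.5436 0.293  0.01  ]
yaw2 0.09784400052973101 ctr [0.6078 0.2989 0.01  ]
[233, 428]
rest [ 0.6188 -0.2571 -0.4425  0.0219 -0.1751] 150 t range [-0.0323 -0.0286  0.0603  0.0644] yrange [-0.0195  0.0043]
[322, 454]
cradle [0.63   0.3025 0.0967 0.0273 0.9039] 737 t range [-0.0531 -0.0481  0.0382  0.0416] yrange [-0.0166  0.0151]
```

```bash
cat >> h.py <<'E'
def go(x,y,z,yaw):
    s=arm.observe(); M=Ro.from_rotvec(s['ee_rot']).as_matrix()
    psi=np.arctan2(M[1,0],M[0,0]); d=M.T@(np.array([x,y,z])-s['position'])*1000
    r=-(yaw-psi); r=(r+np.pi/2)%np.pi-np.pi/2
    print('t%.2f'%s['clock'],'pos',np.round(s['position'],4),'yaw %.3f'%psi,'zdir',np.round(M[:,2],3),'j7 %.2f'%s['joints'][6],'w %.3f'%s['width'],'F',np.round(s['force'],1))
    print('slide',np.round(d,1),'roll %.3f'%r)
E
python3 -c "
from h import *
go(.469,-.0185,.25,.12)"
```

```text
t0.35 pos [ 0.4491 -0.4346  0.1974] yaw 0.802 zdir [-0.  0. -1.] j7 -0.08 w 1.000 F [-0.8  0.2 -0.6]
slide [ 312.9 -275.1  -52.6] roll 0.682
```

>>> jog_arm([
  {"slide": [10, -8, -25], "roll": 0.06, "gripper": 0.72},
  {"slide": [40, -35, -50], "roll": 0.15, "gripper": 0.72},
  {"slide": [70, -61, -53], "roll": 0.24, "gripper": 0.72},
  {"slide": [100, -88, -53], "roll": 0.33, "gripper": 0.72},
  {"slide": [130, -114, -53], "roll": 0.42, "gripper": 0.72},
  {"slide": [160, -141, -53], "roll": 0.51, "gripper": 0.72},
  {"slide": [190, -167, -53], "roll": 0.6, "gripper": 0.72},
  {"slide": [220, -193, -53], "roll": 0.68, "gripper": 0.72},
  {"slide": [245, -216, -53], "roll": 0.68, "gripper": 0.72},
  {"slide": [270, -238, -53], "roll": 0.68, "gripper": 0.72},
])

```text
clock: 1.18
position: [0.4655, -0.073, 0.2508]
ee_rot: [3.136, 0.192, 0.001]
force: [0.9, -0.6, -0.4]
width: 0.719
```

```bash
python3 -c "
from h import *
snap('wrist','w1.png')
go(.469,-.0185,.25,.12)"
```

```text
t1.23 pos [ 0.4661 -0.0656  0.2508] yaw 0.130 zdir [ 0.001  0.003 -1.   ] j7 -1.42 w 0.719 F [-0.   6.5  0.1]
slide [  9.  -46.3   1. ] roll 0.010
```

View pics/w1.png

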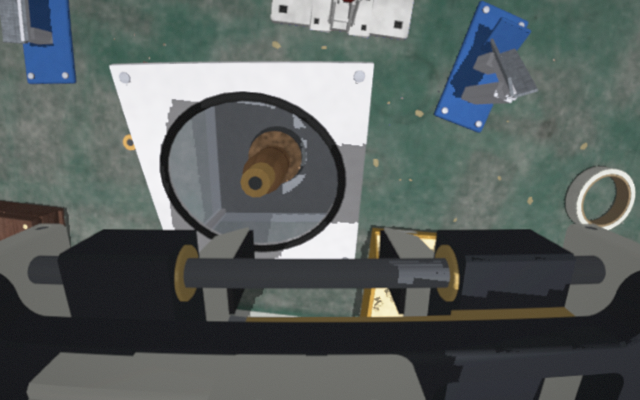

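>>> jog_arm([
  {"slide": [3, -12, 0], "roll": 0.0, "gripper": 0.72},
  {"slide": [6, -27, 0], "roll": 0.01, "gripper": 0.72},
  {"slide": [9, -38, 1], "roll": 0.01, "gripper": 0.72},
  {"slide": [9, -43, 1], "roll": 0.01, "gripper": 0.72},
  {"slide": [9, -46, 1], "roll": 0.01, "gripper": 0.72},
  {"slide": [9, -46, 1], "roll": 0.01, "gripper": 0.72},
  {"slide": [9, -46, 1], "roll": 0.01, "gripper": 0.72},
  {"slide": [9, -46, 1], "roll": 0.01, "gripper": 0.72},
  {"slide": [9, -46, 1], "roll": 0.01, "gripper": 0.72},
  {"slide": [9, -46, 1], "roll": 0.01, "gripper": 0.72},
])

```text
clock: 2.07
position: [0.4692, -0.0289, 0.2495]
ee_rot: [3.137, 0.174, 0.0]
force: [0.1, -0.3, 0.4]
width: 0.722
```

```bash
python3 -c "
from h import *
im=snap('wrist','w2.png')
cv2.imwrite('pics/w2c.png',cv2.resize(im['frame'][60:340,160:480],None,fx=2.4,fy=2,interpolation=2))
go(.469,-.0185,.25,.12)
P,u,v,c=cloud(im)
k=(np.hypot(P[:,0]-.469,P[:,1]+.0185)<.03)&(abs(P[:,2]-.17)<.006)
print(k.sum(),P[k].mean(0),P[k].min(0),P[k].max(0))
"
```

```text
t2.12 pos [ 0.4692 -0.0288  0.2496] yaw 0.111 zdir [ 0. -0. -1.] j7 -1.53 w 0.723 F [-0.5  0.4 -0.1]
slide [  0.9 -10.2  -0.4] roll -0.009
698 [ 0.46993021 -0.02127736  0.16942475] [ 0.45659857 -0.03370378  0.16401686] [ 0.48206092 -0.00849789  0.17155406]
```

View pics/w2c.png

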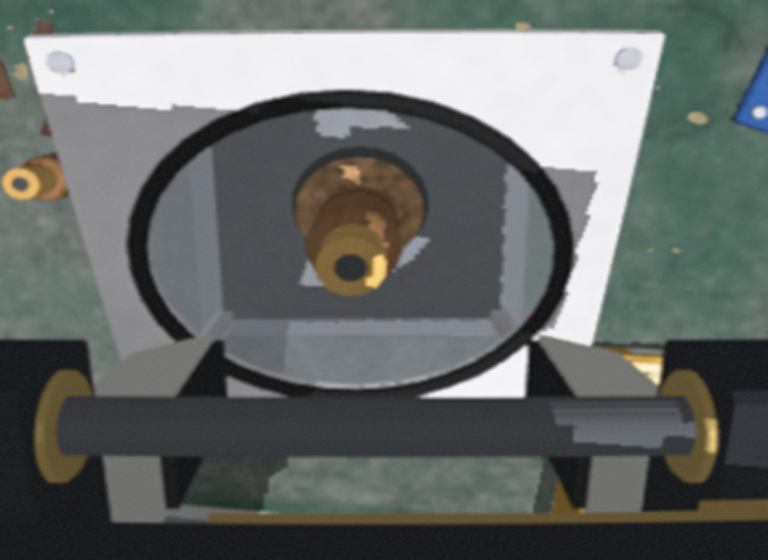

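>>> jog_arm([
  {"slide": [1, -6, 3], "roll": -0.01, "gripper": 0.72},
  {"slide": [1, -8, 15], "roll": -0.01, "gripper": 0.72},
  {"slide": [1, -8, 32], "roll": -0.01, "gripper": 0.72},
  {"slide": [1, -8, 50], "roll": -0.01, "gripper": 0.72},
  {"slide": [1, -8, 68], "roll": -0.01, "gripper": 0.72},
  {"slide": [1, -8, 84], "roll": -0.01, "gripper": 0.72},
  {"slide": [1, -8, 96], "roll": -0.01, "gripper": 0.72},
  {"slide": [1, -8, 104], "roll": -0.01, "gripper": 0.72},
  {"slide": [1, -8, 107], "roll": -0.01, "gripper": 0.72},
  {"slide": [1, -8, 107], "roll": -0.01, "gripper": 0.72},
])

```text
clock: 2.95
position: [0.469, -0.0201, 0.1421]
ee_rot: [-3.136, -0.192, 0.002]
force: [0.4, 0.3, 0.3]
width: 0.718
```

```bash
python3 -c "
from h import *
im=snap('side','s2.png')
cv2.imwrite('pics/s2c.png',cv2.resize(im['frame'][60:260,250:450],None,fx=3,fy=3,interpolation=2))
go(.4695,-.0205,.142,.12)"
```

```text
t3.00 pos [ 0.4695 -0.0201  0.1427] yaw 0.122 zdir [ 0.  0. -1.] j7 -1.56 w 0.720 F [ 0.2 -0.6 -0.3]
slide [-0.   0.4  0.7] roll 0.002
```

View pics/s2c.png

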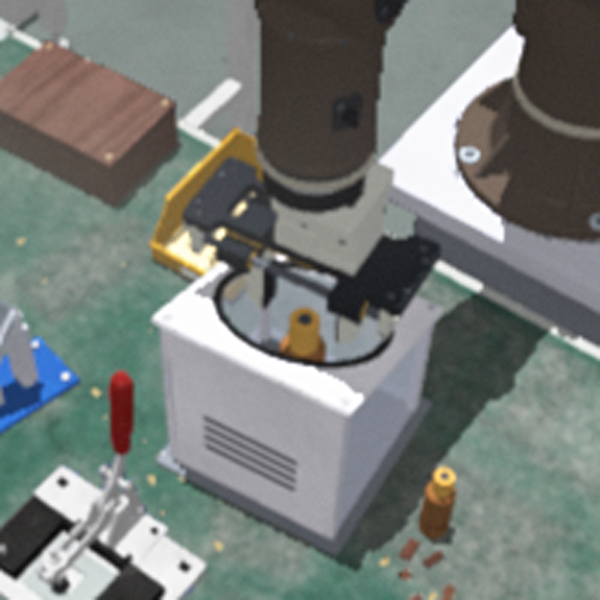

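>>> jog_arm([
  {"slide": [0, 0, 0], "roll": 0, "gripper": 0.1},
  {"slide": [0, 0, 0], "roll": 0, "gripper": 0.1},
  {"slide": [0, 0, 0], "roll": 0, "gripper": 0.1},
  {"slide": [0, 0, 0], "roll": 0, "gripper": 0.1},
  {"slide": [0, 0, 0], "roll": 0, "gripper": 0.1},
  {"slide": [0, 0, 0], "roll": 0, "gripper": 0.1},
  {"slide": [0, 0, 0], "roll": 0, "gripper": 0.1},
  {"slide": [0, 0, 0], "roll": 0, "gripper": 0.1},
  {"slide": [0, 0, 0], "roll": 0, "gripper": 0.1},
  {"slide": [0, 0, 0], "roll": 0, "gripper": 0.1},
], newtons=20)

```text
clock: 3.83
position: [0.4693, -0.0203, 0.1425]
ee_rot: [3.136, 0.191, -0.0]
force: [-0.6, 0.3, 0.2]
width: 0.11
```

```bash
python3 -c "
from h import *
im=snap('wrist','w3.png')
im=snap('side','s3.png')
cv2.imwrite('pics/s3c.png',cv2.resize(im['frame'][110:210,300:400],None,fx=6,fy=6,interpolation=2))
go(.4695,-.0205,.142,.12)"
```

```text
t3.93 pos [ 0.4693 -0.0203  0.1425] yaw 0.122 zdir [-0. -0. -1.] j7 -1.56 w 0.103 F [-0.5  0.5 -0.1]
slide [0.2 0.2 0.5] roll 0.002
```

View pics/s3c.png

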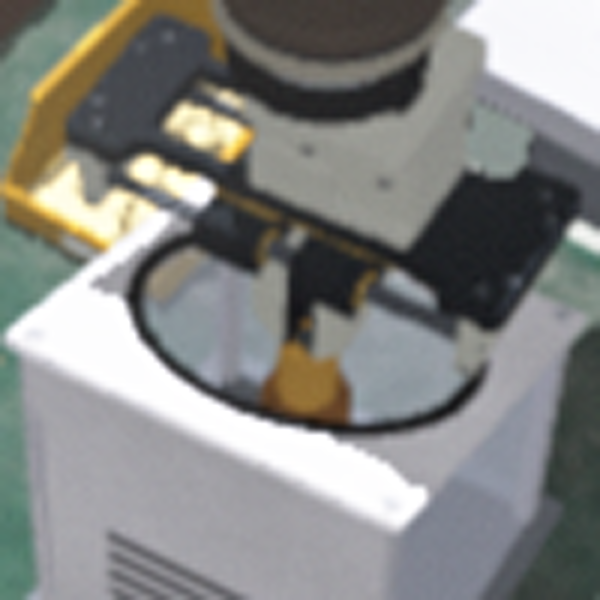

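View pics/w3.png

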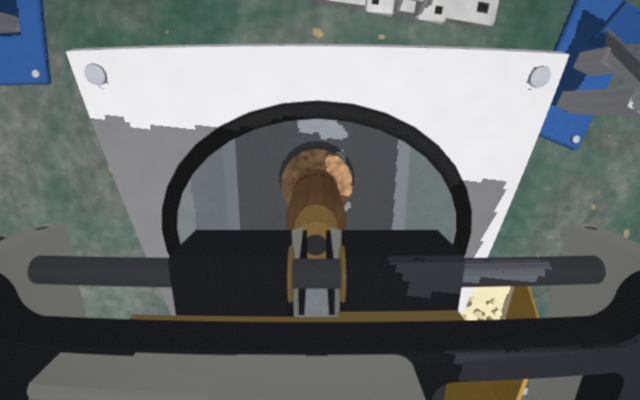

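```bash
python3 -c "
from h import *
np.set_printoptions(precision=4,suppress=True)
im=snap('wrist')
cv2.imwrite('pics/w3c.png',cv2.resize(im['frame'][150:330,230:410],None,fx=3.3,fy=3.3,interpolation=2))
print('tcp px',proj(im,arm.observe()['position']), 'grasp',proj(im,arm.observe()['position']+[0,0,.019]))
for p in [(317,243),(317,225),(317,235),(317,260),(298,260),(336,260),(317,275),(300,290)]: print(p,dep(im,*p))
S=snap('side'); print('tcp in side',proj(S,arm.observe()['position']),proj(S,arm.observe()['position']+[0,0,.019]))
for p in [(350,173),(346,172),(352,168),(345,160),(355,165)]: print(p,dep(S,*p,w=0))
"
```

```text
tcp px [[314.2925 226.7937]] grasp [[314.1103 238.5806]]
(317, 243) [ 0.4704 -0.0218  0.1699]
(317, 225) [ 0.4803 -0.0206  0.1694]
(317, 235) [ 0.4748 -0.0212  0.1696]
(317, 260) [ 0.4995 -0.018   0.2505]
(298, 260) [ 0.499  -0.0129  0.2507]
(336, 260) [ 0.5003 -0.0229  0.2509]
(317, 275) [ 0.497  -0.0183  0.2541]
(300, 290) [ 0.4697 -0.015   0.2169]
tcp in side [[350.0902 172.7051]] [[350.3696 168.0839]]
(350, 173) [ 0.4815 -0.0126  0.16  ]
(346, 172) [ 0.4763 -0.0282  0.1465]
(352, 168) [ 0.4774 -0.0103  0.1778]
(345, 160) [ 0.4831 -0.0283  0.201 ]
(355, 165) [ 0.4768 -0.0026  0.195 ]
```

View pics/w3c.png

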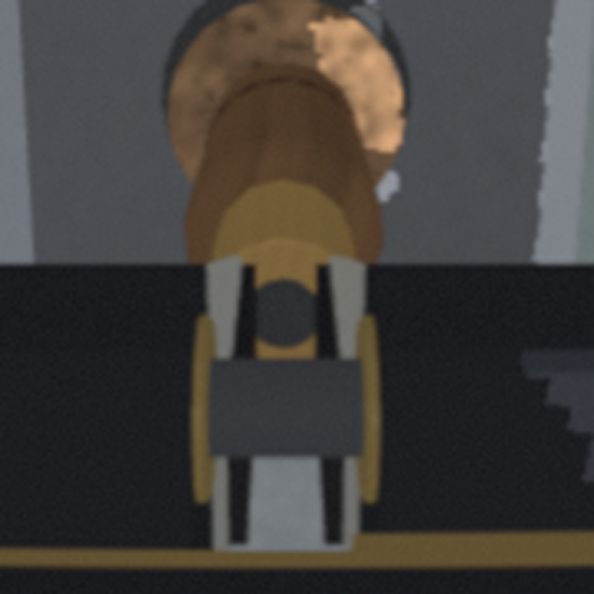

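```bash
python3 -c "
from h import *
np.set_printoptions(precision=4,suppress=True)
s=arm.observe();M=Ro.from_rotvec(s['ee_rot']).as_matrix()
print(s['width'],s['force'])
for n in ['wrist','side','top']:
    im=snap(n)
    P,u,v,c=cloud(im); q=(P-s['position'])@M
    k=(abs(q[:,0])<.03)&(abs(q[:,1])<.035)&(q[:,2]>-.065)&(q[:,2]<.01)
    print(n,k.sum())
    for a in np.arange(-.065,.01,.005):
        kk=k&(q[:,2]>=a)&(q[:,2]<a+.005)
        if kk.sum(): print('z %.3f'%a,kk.sum(),'x',np.percentile(q[kk,0],[0,50,100]),'y',np.percentile(q[kk,1],[0,10,50,90,100]),c[kk].mean(0))
"
```

```text
0.09907794008877219 [-0.1579 -0.4358 -0.361 ]
wrist 3027
z -0.065 97 x [-0.0096  0.01    0.0109] y [-0.0075 -0.0069 -0.0033  0.0092  0.01  ] [78.732  80.6082 80.0722]
z -0.060 110 x [-0.0079  0.009   0.0108] y [-0.0082 -0.0068  0.0013  0.0093  0.0103] [63.6818 65.2182 65.2727]
z -0.055 120 x [0.0084 0.01   0.0109] y [-0.0089 -0.0075  0.0013  0.0104  0.0115] [76.35   78.7167 78.8   ]
z -0.050 114 x [0.0083 0.0101 0.011 ] y [-0.0098 -0.0081  0.0062  0.0109  0.0123] [80.5614 82.8158 82.3596]
z -0.045 155 x [-0.0005  0.0096  0.011 ] y [-0.0101 -0.0083  0.0059  0.0106  0.0127] [69.6581 72.1032 72.2452]
z -0.040 112 x [0.0082 0.0102 0.0111] y [-0.0104 -0.0089 -0.0034  0.0118  0.0131] [81.7411 84.6696 84.7768]
z -0.035 96 x [0.0084 0.0101 0.0109] y [-0.0106 -0.0086  0.0061  0.0112  0.0132] [80.7396 85.1146 86.3229]
z -0.030 745 x [-0.0081  0.004   0.0128] y [-0.0077 -0.0032  0.0011  0.0054  0.0104] [53.4779 73.2228 85.0805]
z -0.025 107 x [0.0067 0.0116 0.0131] y [-0.0099 -0.0073  0.0011  0.0091  0.0114] [ 55.0935  89.7757 110.6636]
z -0.020 113 x [0.0049 0.0115 0.0131] y [-0.0107 -0.0079 -
[... 1588 characters left out ...]
 [ 54.8182 111.4545 145.7273]
z -0.020 14 x [-0.0025  0.0116  0.0151] y [-0.0156 -0.0147 -0.0058  0.0019  0.0037] [ 57.8571 111.0714 143.6429]
z -0.015 12 x [-0.0025  0.0072  0.014 ] y [-0.0158 -0.0157 -0.0118 -0.0066 -0.0013] [ 58.75   110.     142.5833]
z -0.010 14 x [-0.0007  0.0107  0.0142] y [-0.0163 -0.0142 -0.0048  0.0029  0.0071] [ 52.9286 107.5714 141.5714]
z -0.005 11 x [0.002  0.0073 0.0123] y [-0.0158 -0.0152 -0.0106  0.0022  0.0081] [ 51.5455 105.8182 140.2727]
z -0.000 25 x [-0.0053  0.0101  0.0166] y [-0.0174 -0.015  -0.0045  0.0071  0.0107] [ 46.16  86.08 118.52]
z 0.005 36 x [-0.0139  0.0082  0.0152] y [-0.0221 -0.02   -0.014   0.012   0.0155] [44.5    65.7222 91.0278]
top 0
```

>>> jog_arm([
  {"slide": [0, 0, 0], "roll": 0, "gripper": 0.72},
  {"slide": [0, 0, 0], "roll": 0, "gripper": 0.72},
  {"slide": [0, 0, 0], "roll": 0, "gripper": 0.72},
  {"slide": [0, 0, 0], "roll": 0, "gripper": 0.72},
  {"slide": [0, 0, 0], "roll": 0, "gripper": 0.72},
  {"slide": [0, 0, 0], "roll": 0, "gripper": 0.72},
  {"slide": [0, 0, 0], "roll": 0, "gripper": 0.72},
  {"slide": [0, 0, 0], "roll": 0, "gripper": 0.72},
  {"slide": [0, 0, 0], "roll": 0, "gripper": 0.72},
  {"slide": [0, 0, 0], "roll": 0, "gripper": 0.72},
])

```text
clock: 5.02
position: [0.4693, -0.0203, 0.1425]
ee_rot: [3.136, 0.191, -0.0]
force: [-0.6, -0.6, 0.9]
width: 0.715
```

```bash
python3 -c "
from h import *
np.set_printoptions(precision=4,suppress=True)
s=arm.observe();M=Ro.from_rotvec(s['ee_rot']).as_matrix()
print(s['width'],s['force'],s['position'])
im=snap('wrist','w4.png')
cv2.imwrite('pics/w4c.png',cv2.resize(im['frame'][150:330,200:440],None,fx=3.2,fy=3.2,interpolation=2))
P,u,v,c=cloud(im); q=(P-s['position'])@M
for x in (.0095,):
  for y in (-.033,.033):
    for z in (0,-.019,-.03): print(y,z,proj(im,s['position']+M@[x,y,z]))
k=(abs(q[:,0])<.02)&(abs(q[:,1])>.025)&(abs(q[:,1])<.055)&(q[:,2]>-.065)&(q[:,2]<.01)
for a in np.arange(-.065,.01,.005):
        kk=k&(q[:,2]>=a)&(q[:,2]<a+.005)
        if kk.sum(): print('z %.3f'%a,kk.sum(),'x',np.percentile(q[kk,0],[0,50,100]),'|y|',np.percentile(abs(q[kk,1]),[0,10,50,90,100]),'v',v[kk].min(),v[kk].max())
"
```

```text
0.7154838603804813 [-0.6138 -0.6045  0.9012] [ 0.4693 -0.0203  0.1425]
-0.033 0 [[259.9282 211.992 ]]
-0.033 -0.019 [[254.1475 222.3962]]
-0.033 -0.03 [[250.2291 229.4571]]
0.033 0 [[368.6337 212.0397]]
0.033 -0.019 [[374.0418 222.4513]]
0.033 -0.03 [[377.7082 229.5179]]
z -0.065 432 x [-0.0101  0.0103  0.0112] |y| [0.0315 0.0335 0.0399 0.0471 0.0505] v 251 300
z -0.060 452 x [-0.0102  0.0102  0.0111] |y| [0.0313 0.0332 0.0392 0.0479 0.0515] v 246 292
z -0.055 377 x [0.0033 0.0101 0.0111] |y| [0.0312 0.0331 0.039  0.0473 0.051 ] v 243 258
z -0.050 388 x [0.0007 0.01   0.0108] |y| [0.0311 0.0319 0.0383 0.0471 0.0505] v 239 258
z -0.045 360 x [-0.0014  0.01    0.0111] |y| [0.0314 0.0317 0.0378 0.0466 0.0498] v 235 258
z -0.040 289 x [-0.0035  0.0098  0.0107] |y| [0.0311 0.0316 0.0355 0.0435 0.0482] v 231 258
z -0.035 224 x [-0.0061  0.0087  0.011 ] |y| [0.0311 0.0316 0.0337 0.039  0.0444] v 228 258
z -0.030 49 x [-0.0075  0.0044  0.0103] |y| [0.0313 0.0316 0.0337 0.036  0.0379] v 228 258
```

View pics/w4c.png

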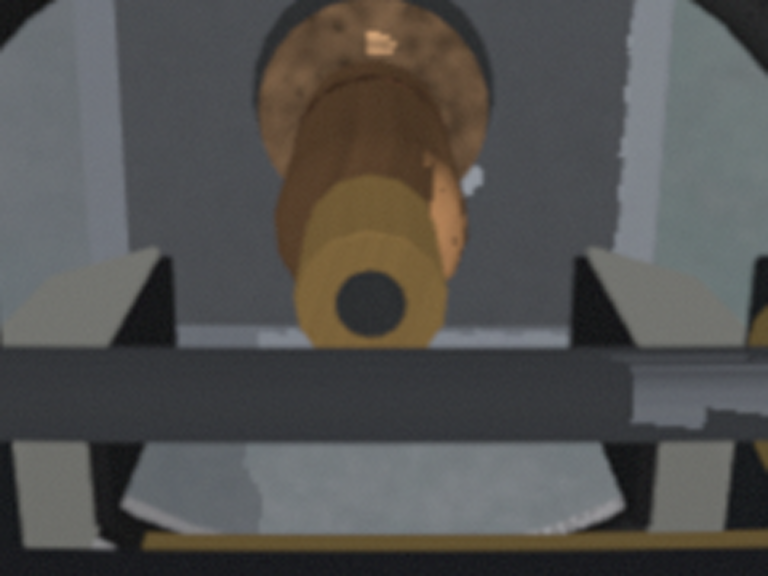

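>>> jog_arm([
  {"slide": [0, 0, 3], "roll": 0, "gripper": 0.72},
  {"slide": [0, 0, 8], "roll": 0, "gripper": 0.72},
  {"slide": [0, 0, 14], "roll": 0, "gripper": 0.72},
  {"slide": [0, 0, 20], "roll": 0, "gripper": 0.72},
  {"slide": [0, 0, 25], "roll": 0, "gripper": 0.72},
  {"slide": [0, 0, 28], "roll": 0, "gripper": 0.72},
  {"slide": [0, 0, 29], "roll": 0, "gripper": 0.6},
  {"slide": [0, 0, 29], "roll": 0, "gripper": 0.4},
  {"slide": [0, 0, 29], "roll": 0, "gripper": 0.1},
  {"slide": [0, 0, 29], "roll": 0, "gripper": 0.1},
], newtons=20)

```text
clock: 5.9
position: [0.4696, -0.0203, 0.1137]
ee_rot: [3.136, 0.191, 0.001]
force: [-0.6, -0.5, 0.3]
width: 0.484
```

>>> jog_arm([
  {"slide": [0, 0, 0], "roll": 0, "gripper": 0.1},
  {"slide": [0, 0, 0], "roll": 0, "gripper": 0.1},
  {"slide": [0, 0, 0], "roll": 0, "gripper": 0.1},
  {"slide": [0, 0, 0], "roll": 0, "gripper": 0.1},
  {"slide": [0, 0, 0], "roll": 0, "gripper": 0.1},
  {"slide": [0, 0, 0], "roll": 0, "gripper": 0.1},
  {"slide": [0, 0, 0], "roll": 0, "gripper": 0.1},
  {"slide": [0, 0, 0], "roll": 0, "gripper": 0.1},
  {"slide": [0, 0, 0], "roll": 0, "gripper": 0.1},
  {"slide": [0, 0, 0], "roll": 0, "gripper": 0.1},
])

```text
clock: 6.73
position: [0.4695, -0.0203, 0.1136]
ee_rot: [-3.136, -0.191, -0.0]
force: [0.3, 1.7, 3.0]
width: 0.278
```

>>> jog_arm([
  {"slide": [0, 0, -4], "roll": 0, "gripper": 0.1},
  {"slide": [0, 0, -16], "roll": 0, "gripper": 0.1},
  {"slide": [0, 0, -36], "roll": 0, "gripper": 0.1},
  {"slide": [0, 0, -60], "roll": 0, "gripper": 0.1},
  {"slide": [0, 0, -85], "roll": 0, "gripper": 0.1},
  {"slide": [0, 0, -110], "roll": 0, "gripper": 0.1},
  {"slide": [0, 0, -135], "roll": 0, "gripper": 0.1},
  {"slide": [0, 0, -160], "roll": 0, "gripper": 0.1},
  {"slide": [0, 0, -180], "roll": 0, "gripper": 0.1},
  {"slide": [0, 0, -190], "roll": 0, "gripper": 0.1},
], newtons=20)

```text
clock: 7.57
position: [0.4699, -0.0204, 0.306]
ee_rot: [3.136, 0.191, 0.004]
force: [-0.1, 0.2, -1.1]
width: 0.275
```

```bash
python3 -c "
from h import *
im=snap('side','s5.png')
cv2.imwrite('pics/s5c.png',cv2.resize(im['frame'][40:240,230:430],None,fx=3,fy=3,interpolation=2))
go(.4695,-.0205,.304,.12)"
```

```text
t7.62 pos [ 0.4704 -0.0203  0.3066] yaw 0.122 zdir [ 0.004  0.    -1.   ] j7 -1.53 w 0.279 F [ 0.8 -0.2 -0.1]
slide [-0.9  0.1  2.6] roll 0.002
```

View pics/s5c.png

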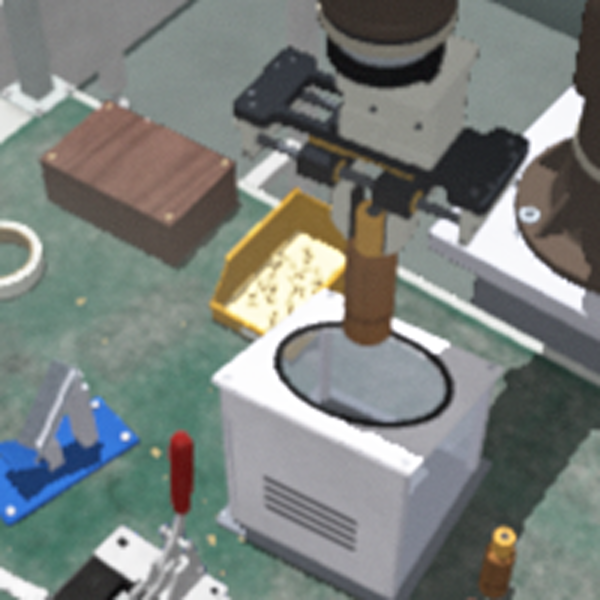

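```bash
cat >> h.py <<'E'
def rest(x,z,y=0):  # local mm of pivot G -> reported pose
    c,s=np.cos(-.215),np.sin(-.215); x/=1e3;y/=1e3
    return (.6155+c*x-s*y,-.2683+s*x+c*y,z/1e3-.044,-.215)
def crad(x,z,y=0):
    c,s=np.cos(.095),np.sin(.095); x/=1e3;y/=1e3
    return (.608+c*x-s*y,.2995+s*x+c*y,.07+z/1e3,.095)
E
python3 -c "
from h import *
go(*rest(34,344));go(*rest(34,215))"
```

```text
t7.62 pos [ 0.4704 -0.0203  0.3066] yaw 0.122 zdir [ 0.004  0.    -1.   ] j7 -1.53 w 0.279 F [ 0.8 -0.2 -0.1]
slide [146.  275.    7.3] roll 0.337
t7.62 pos [ 0.4704 -0.0203  0.3066] yaw 0.122 zdir [ 0.004  0.    -1.   ] j7 -1.53 w 0.279 F [ 0.8 -0.2 -0.1]
slide [145.5 274.9 136.3] roll 0.337
```

>>> jog_arm([
  {"slide": [5, 9, 0], "roll": 0.02, "gripper": 0.1},
  {"slide": [17, 32, 0], "roll": 0.06, "gripper": 0.1},
  {"slide": [34, 64, 0], "roll": 0.1, "gripper": 0.1},
  {"slide": [53, 99, 0], "roll": 0.15, "gripper": 0.1},
  {"slide": [72, 135, 0], "roll": 0.2, "gripper": 0.1},
  {"slide": [91, 171, 0], "roll": 0.25, "gripper": 0.1},
  {"slide": [110, 207, 0], "roll": 0.3, "gripper": 0.1},
  {"slide": [128, 240, 0], "roll": 0.33, "gripper": 0.1},
  {"slide": [141, 264, 0], "roll": 0.337, "gripper": 0.1},
  {"slide": [147, 275, 0], "roll": 0.337, "gripper": 0.1},
])

```text
clock: 8.45
position: [0.6485, -0.2806, 0.2992]
ee_rot: [3.12, -0.346, -0.008]
force: [-0.7, 0.8, -2.1]
width: 0.277
```

```bash
python3 -c "
from h import *
go(*rest(34,344));go(*rest(34,215))"
```

```text
t8.45 pos [ 0.6485 -0.2806  0.2992] yaw -0.221 zdir [-0.005 -0.001 -1.   ] j7 -1.42 w 0.277 F [-0.7  0.8 -2.1]
slide [-0.9 -4.9 -0.8] roll -0.006
t8.45 pos [ 0.6485 -0.2806  0.2992] yaw -0.221 zdir [-0.005 -0.001 -1.   ] j7 -1.42 w 0.277 F [-0.7  0.8 -2.1]
slide [ -0.3  -5.3 128.2] roll -0.006
```

>>> jog_arm([
  {"slide": [0, 0, 4], "roll": 0, "gripper": 0.1},
  {"slide": [0, 0, 16], "roll": 0, "gripper": 0.1},
  {"slide": [0, 0, 34], "roll": 0, "gripper": 0.1},
  {"slide": [0, 0, 54], "roll": 0, "gripper": 0.1},
  {"slide": [0, 0, 74], "roll": 0, "gripper": 0.1},
  {"slide": [0, 0, 94], "roll": 0, "gripper": 0.1},
  {"slide": [0, 0, 110], "roll": 0, "gripper": 0.1},
  {"slide": [0, 0, 122], "roll": 0, "gripper": 0.1},
  {"slide": [0, 0, 128], "roll": 0, "gripper": 0.1},
  {"slide": [0, 0, 128], "roll": 0, "gripper": 0.1},
])

```text
clock: 9.28
position: [0.6474, -0.2748, 0.1733]
ee_rot: [-3.123, 0.337, 0.005]
force: [-0.5, -0.9, -1.2]
width: 0.279
```

```bash
python3 -c "
from h import *
im=snap('side','s6.png')
a=cv2.resize(im['frame'][80:230,190:310],None,fx=3.3,fy=3.3,interpolation=2)
im=snap('wrist','w6.png')
cv2.imwrite('pics/s6c.png',a)
go(*rest(34,190))"
```

```text
t9.38 pos [ 0.6488 -0.2754  0.1759] yaw -0.215 zdir [ 0. -0. -1.] j7 -1.42 w 0.275 F [-0.3  0.4  0.1]
slide [-0.1  0.1 29.9] roll -0.000
```

View pics/s6c.png

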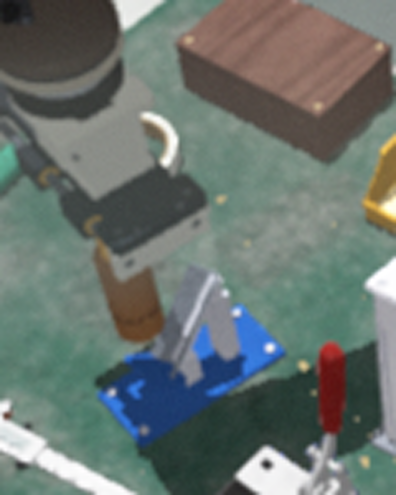

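View pics/w6.png

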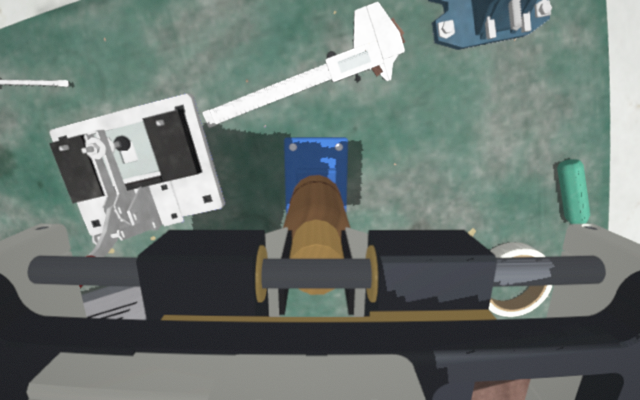

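>>> jog_arm([
  {"slide": [-2, 0, 8], "roll": 0, "gripper": 0.1},
  {"slide": [-5, 0, 22], "roll": 0, "gripper": 0.1},
  {"slide": [-8, 0, 35], "roll": 0, "gripper": 0.1},
  {"slide": [-9, 0, 42], "roll": 0, "gripper": 0.1},
  {"slide": [-12, 0, 44], "roll": 0, "gripper": 0.1},
  {"slide": [-17, 0, 45], "roll": 0, "gripper": 0.1},
  {"slide": [-23, 0, 46], "roll": 0, "gripper": 0.1},
  {"slide": [-29, 0, 48], "roll": 0, "gripper": 0.1},
  {"slide": [-33, 0, 50], "roll": 0, "gripper": 0.1},
  {"slide": [-35, 0, 51], "roll": 0, "gripper": 0.1},
], newtons=14)

```text
clock: 10.22
position: [0.614, -0.2679, 0.1251]
ee_rot: [3.123, -0.338, 0.001]
force: [1.9, -0.0, 1.1]
width: 0.277
```

```bash
python3 -c "
from h import *
im=snap('side','s7.png')
cv2.imwrite('pics/s7c.png',cv2.resize(im['frame'][100:230,190:310],None,fx=4,fy=4,interpolation=2))
go(*rest(-9.5,165.6))"
```

```text
t10.27 pos [ 0.6137 -0.2678  0.1248] yaw -0.215 zdir [ 0.  0. -1.] j7 -1.42 w 0.277 F [1.7 0.5 1.9]
slide [-7.6  0.1  3.2] roll -0.000
```

View pics/s7c.png

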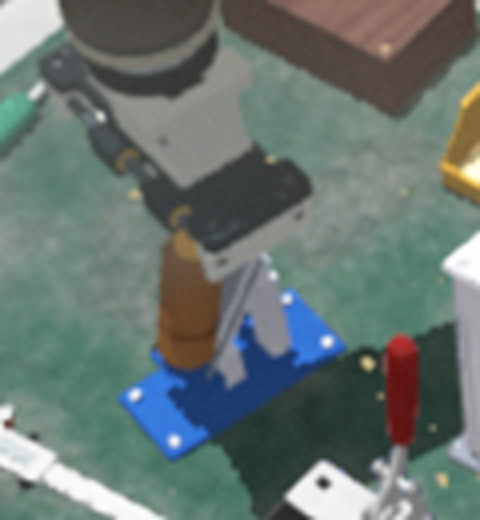

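>>> jog_arm([
  {"slide": [-3, 0, 1], "roll": 0, "gripper": 0.1},
  {"slide": [-7, 0, 3], "roll": 0, "gripper": 0.1},
  {"slide": [-11, 0, 5], "roll": 0, "gripper": 0.1},
  {"slide": [-15, 0, 8], "roll": 0, "gripper": 0.1},
  {"slide": [-19, 0, 11], "roll": 0, "gripper": 0.1},
  {"slide": [-23, 0, 14], "roll": 0, "gripper": 0.1},
  {"slide": [-26, 0, 16], "roll": 0, "gripper": 0.1},
  {"slide": [-28, 0, 18], "roll": 0, "gripper": 0.1},
  {"slide": [-30, 0, 20], "roll": 0, "gripper": 0.1},
  {"slide": [-30, 0, 20], "roll": 0, "gripper": 0.1},
])

```text
clock: 11.1
position: [0.5845, -0.2615, 0.104]
ee_rot: [-3.123, 0.338, 0.001]
force: [1.3, 1.0, -0.4]
width: 0.28
```

```bash
python3 -c "
from h import *
im=snap('side','s8.png')
cv2.imwrite('pics/s8c.png',cv2.resize(im['frame'][100:230,190:310],None,fx=4,fy=4,interpolation=2))
go(*rest(-33,147.5))"
```

```text
t11.15 pos [ 0.5848 -0.2615  0.1042] yaw -0.215 zdir [-0.001  0.    -1.   ] j7 -1.41 w 0.276 F [ 1.   0.7 -1.5]
slide [-1.6  0.1  0.7] roll -0.000
```

View pics/s8c.png

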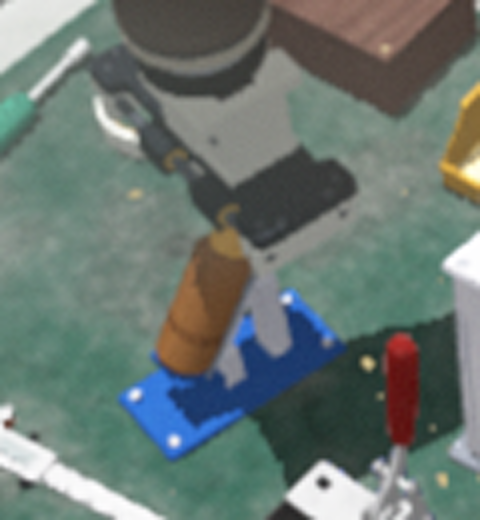

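>>> jog_arm([
  {"slide": [0, 0, 1], "roll": 0, "gripper": 0.1},
  {"slide": [1, 0, 2], "roll": 0, "gripper": 0.1},
  {"slide": [2, 0, 3], "roll": 0, "gripper": 0.1},
  {"slide": [2, 0, 4], "roll": 0, "gripper": 0.1},
  {"slide": [3, 0, 5], "roll": 0, "gripper": 0.1},
  {"slide": [3, 0, 5], "roll": 0, "gripper": 0.1},
  {"slide": [3, 0, 5], "roll": 0, "gripper": 0.1},
  {"slide": [3, 0, 5], "roll": 0, "gripper": 0.1},
  {"slide": [3, 0, 5], "roll": 0, "gripper": 0.1},
  {"slide": [3, 0, 5], "roll": 0, "gripper": 0.1},
])

```text
clock: 11.98
position: [0.5868, -0.2619, 0.0998]
ee_rot: [-3.123, 0.338, 0.003]
force: [-6.4, 3.2, 7.9]
width: 0.282
```

```bash
python3 -c "
from h import *
im=snap('side','s9.png')
cv2.imwrite('pics/s9c.png',cv2.resize(im['frame'][130:210,210:290],None,fx=7,fy=7,interpolation=2))
go(*rest(-30.4,143.4))"
```

```text
t12.03 pos [ 0.5868 -0.2619  0.0998] yaw -0.215 zdir [-0.002  0.001 -1.   ] j7 -1.41 w 0.278 F [-5.8  3.3  8.2]
slide [-1.   0.1  0.5] roll -0.000
```

View pics/s9c.png

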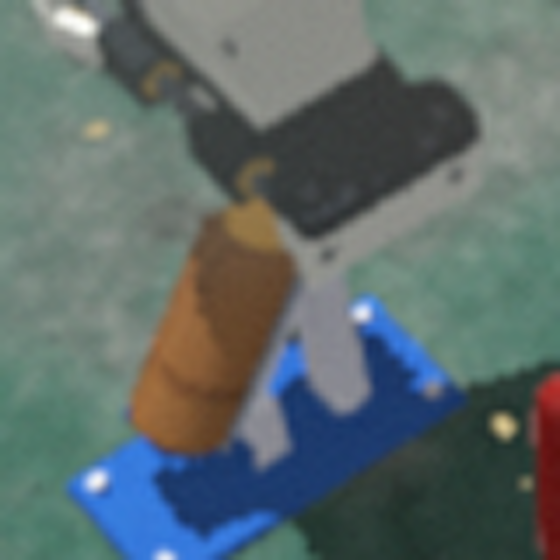

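>>> jog_arm([
  {"slide": [-1, 0, -1], "roll": 0, "gripper": 0.28},
  {"slide": [-1, 0, -2], "roll": 0, "gripper": 0.32},
  {"slide": [-1, 0, -2], "roll": 0, "gripper": 0.4},
  {"slide": [-1, 0, -2], "roll": 0, "gripper": 0.5},
  {"slide": [-1, 0, -2], "roll": 0, "gripper": 0.6},
  {"slide": [-1, 0, -2], "roll": 0, "gripper": 0.7},
  {"slide": [-1, 0, -2], "roll": 0, "gripper": 0.75},
  {"slide": [-1, 0, -2], "roll": 0, "gripper": 0.75},
  {"slide": [-1, 0, -2], "roll": 0, "gripper": 0.75},
  {"slide": [-1, 0, -2], "roll": 0, "gripper": 0.75},
])

```text
clock: 12.87
position: [0.5871, -0.262, 0.1015]
ee_rot: [3.123, -0.338, -0.0]
force: [0.2, 0.2, 0.1]
width: 0.749
```

>>> jog_arm([
  {"slide": [0, 0, -3], "roll": 0, "gripper": 0.75},
  {"slide": [0, 0, -12], "roll": 0, "gripper": 0.75},
  {"slide": [0, 0, -27], "roll": 0, "gripper": 0.75},
  {"slide": [0, 0, -45], "roll": 0, "gripper": 0.75},
  {"slide": [0, 0, -60], "roll": 0, "gripper": 0.75},
  {"slide": [0, 0, -72], "roll": 0, "gripper": 0.75},
  {"slide": [0, 0, -80], "roll": 0, "gripper": 0.75},
  {"slide": [0, 0, -80], "roll": 0, "gripper": 0.75},
  {"slide": [0, 0, -80], "roll": 0, "gripper": 0.75},
  {"slide": [0, 0, -80], "roll": 0, "gripper": 0.75},
])

```text
clock: 13.7
position: [0.5866, -0.2617, 0.1807]
ee_rot: [-3.123, 0.337, 0.002]
force: [1.3, 1.3, -0.7]
width: 0.752
```

```bash
cat > cyl.py <<'E'
from h import *
from scipy.optimize import least_squares
np.set_printoptions(precision=4,suppress=True)
# fit brown barrel (r=20) to clouds near centre c with initial axis a
def handlefit(views,c,a,rad=.08,show=True):
    Q=[]
    for im in views:
        P,u,v,col=cloud(im); hsv=cv2.cvtColor(col[:,None].astype(np.uint8),cv2.COLOR_BGR2HSV)[:,0].astype(int)
        k=(np.linalg.norm(P-c,axis=1)<rad)&(hsv[:,0]<18)&(hsv[:,1]>90)&(P[:,2]>.02)
        Q.append(P[k])
    print([len(q) for q in Q]); P=np.concatenate(Q)
    def f(p):
        A=p[3:6]/np.linalg.norm(p[3:6]); d=P-p[:3]; t=d@A
        rr=np.linalg.norm(d-t[:,None]*A,axis=1); return np.clip(rr-.02,-.01,.01)
    def g(p): return np.r_[f(p)*100, (p[:3]-c)@(p[3:6])*10, np.linalg.norm(p[3:6])-1]
    o=least_squares(g,np.r_[c,a],loss='soft_l1',f_scale=.2); p=o.x; A=p[3:6]/np.linalg.norm(p[3:6]); t=(P-p[:3])@A
    r=f(p); k=abs(r)<.003
    print('pt',p[:3],'axis',A,'inl',k.sum(),'/',len(P),'t',np.percentile(t[k],[0,1,99,100]))
    return p[:3],A,np.percentile(t[k],[1,99])
E
python3 -c "
from cyl import *
S=snap('side','s10.png');W=snap('wrist','w10.png')
c,s=np.cos(-.215),np.sin(-.215)
handlefit([S],np.array([.6155,-.2683,.1]),np.array([-.574*c,-.574*s,.819]))
handlefit([W],np.array([.6155,-.2683,.1]),np.array([-.574*c,-.574*s,.819]))
go(*rest(-30.4,143.4))"
```

```text
[436]
pt [ 0.6149 -0.266   0.0993] axis [-0.5652  0.1109  0.8175] inl 372 / 436 t [-0.0594 -0.0576  0.0322  0.0334]
[3468]
pt [ 0.6146 -0.2688  0.0995] axis [-0.5772  0.1266  0.8067] inl 3191 / 3468 t [-0.06   -0.0571  0.0298  0.0307]
t13.80 pos [ 0.5865 -0.2617  0.1805] yaw -0.215 zdir [-0.002  0.001 -1.   ] j7 -1.42 w 0.748 F [ 0.2  0.6 -0.4]
slide [-0.6  0.2 81.1] roll -0.000
```

View pics/w10.png

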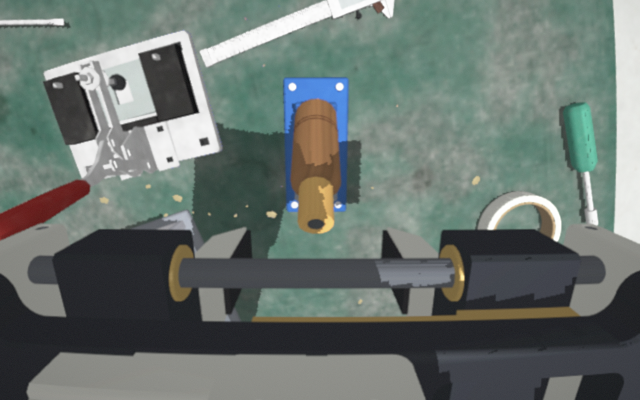

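View pics/s10.png

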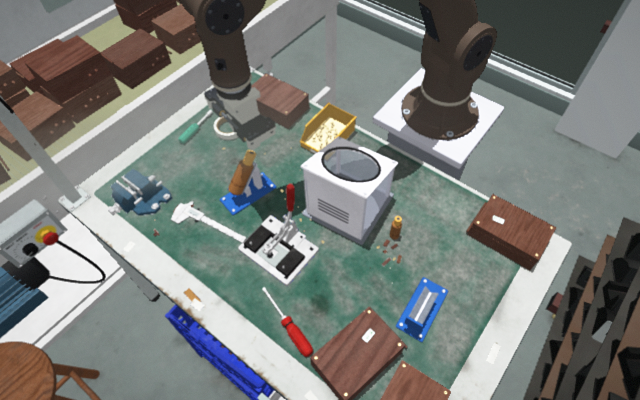

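```bash
python3 -c "
from h import *
go(*rest(-12.5,119.4,-.2))"
```

```text
t13.80 pos [ 0.5865 -0.2617  0.1805] yaw -0.215 zdir [-0.002  0.001 -1.   ] j7 -1.42 w 0.748 F [ 0.2  0.6 -0.4]
slide [ 17.4   0.4 105.1] roll -0.000
```

>>> jog_arm([
  {"slide": [4, 0, 2], "roll": 0, "gripper": 0.75},
  {"slide": [10, 0, 12], "roll": 0, "gripper": 0.75},
  {"slide": [15, 0, 28], "roll": 0, "gripper": 0.75},
  {"slide": [17, 0, 46], "roll": 0, "gripper": 0.75},
  {"slide": [17, 0, 64], "roll": 0, "gripper": 0.75},
  {"slide": [17, 0, 80], "roll": 0, "gripper": 0.75},
  {"slide": [17, 0, 93], "roll": 0, "gripper": 0.75},
  {"slide": [17, 0, 102], "roll": 0, "gripper": 0.75},
  {"slide": [17, 0, 105], "roll": 0, "gripper": 0.75},
  {"slide": [17, 0, 105], "roll": 0, "gripper": 0.75},
])

```text
clock: 14.63
position: [0.6033, -0.2654, 0.0753]
ee_rot: [-3.123, 0.337, 0.003]
force: [-0.2, -0.2, -0.1]
width: 0.749
```

```bash
python3 -c "
from h import *
im=snap('side','s11.png')
cv2.imwrite('pics/s11c.png',cv2.resize(im['frame'][110:220,190:300],None,fx=5,fy=5,interpolation=2))
im=snap('wrist','w11.png')
go(*rest(-12.5,119.4,-.2))"
```

```text
t14.73 pos [ 0.6042 -0.2658  0.077 ] yaw -0.215 zdir [ 0.001 -0.    -1.   ] j7 -1.41 w 0.751 F [-0.4 -0.4  0.6]
slide [-1.   0.2  1.6] roll -0.000
```

View pics/s11c.png

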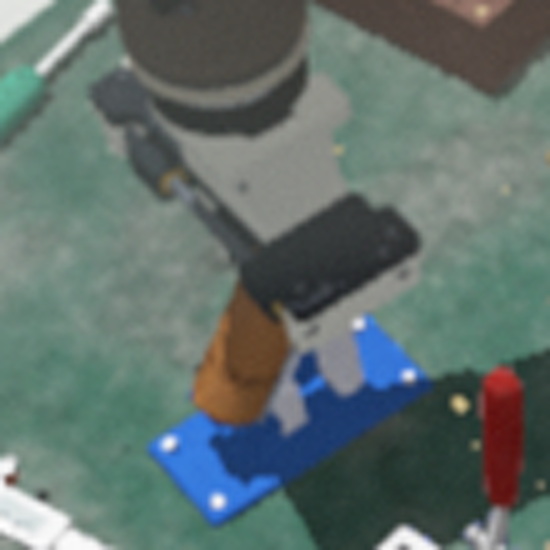

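View pics/w11.png

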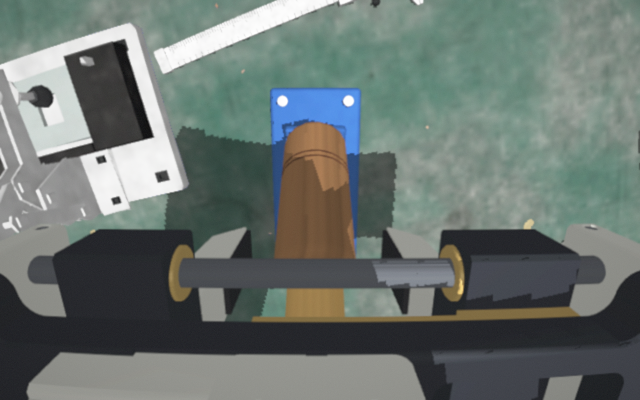

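>>> jog_arm([
  {"slide": [0, 0, 1], "roll": 0, "gripper": 0.6},
  {"slide": [0, 0, 1], "roll": 0, "gripper": 0.5},
  {"slide": [0, 0, 1], "roll": 0, "gripper": 0.4},
  {"slide": [0, 0, 1], "roll": 0, "gripper": 0.3},
  {"slide": [0, 0, 1], "roll": 0, "gripper": 0.3},
  {"slide": [0, 0, 1], "roll": 0, "gripper": 0.3},
  {"slide": [0, 0, 1], "roll": 0, "gripper": 0.3},
  {"slide": [0, 0, 1], "roll": 0, "gripper": 0.3},
  {"slide": [0, 0, 1], "roll": 0, "gripper": 0.3},
  {"slide": [0, 0, 1], "roll": 0, "gripper": 0.3},
], newtons=40)

```text
clock: 15.57
position: [0.604, -0.2651, 0.0759]
ee_rot: [-3.123, 0.337, -0.001]
force: [-0.6, 3.8, 5.5]
width: 0.426
```

>>> jog_arm([
  {"slide": [1, 0, -2], "roll": 0, "gripper": 0.3},
  {"slide": [3, 0, -8], "roll": 0, "gripper": 0.3},
  {"slide": [6, 0, -18], "roll": 0, "gripper": 0.3},
  {"slide": [9, 0, -34], "roll": 0, "gripper": 0.3},
  {"slide": [9, 0, -54], "roll": 0, "gripper": 0.3},
  {"slide": [9, 0, -78], "roll": 0, "gripper": 0.3},
  {"slide": [9, 0, -104], "roll": 0, "gripper": 0.3},
  {"slide": [9, 0, -130], "roll": 0, "gripper": 0.3},
  {"slide": [9, 0, -154], "roll": 0, "gripper": 0.3},
  {"slide": [9, 0, -175], "roll": 0, "gripper": 0.3},
])

```text
clock: 16.4
position: [0.6127, -0.2683, 0.2534]
ee_rot: [3.122, -0.338, 0.003]
force: [0.5, -0.5, -0.8]
width: 0.428
```

```bash
python3 -c "
from cyl import *
im=snap('side','s12.png')
cv2.imwrite('pics/s12c.png',cv2.resize(im['frame'][40:220,170:350],None,fx=3,fy=3,interpolation=2))
go(*crad(-4,190))
s=arm.observe()['position']; handlefit([im],s+[.01,0,.02],np.array([-.56,.12,.82]))
"
```

```text
t16.45 pos [ 0.6145 -0.2689  0.2578] yaw -0.216 zdir [ 0.007 -0.003 -1.   ] j7 -1.42 w 0.424 F [ 1.9 -0.8  2.3]
slide [-131.9 -552.6   -4. ] roll -0.311
[110]
pt [ 0.6258 -0.2659  0.2779] axis [-0.5014  0.2059  0.8404] inl 106 / 110 t [-0.0577 -0.0573 -0.0033 -0.0022]
```

View pics/s12c.png

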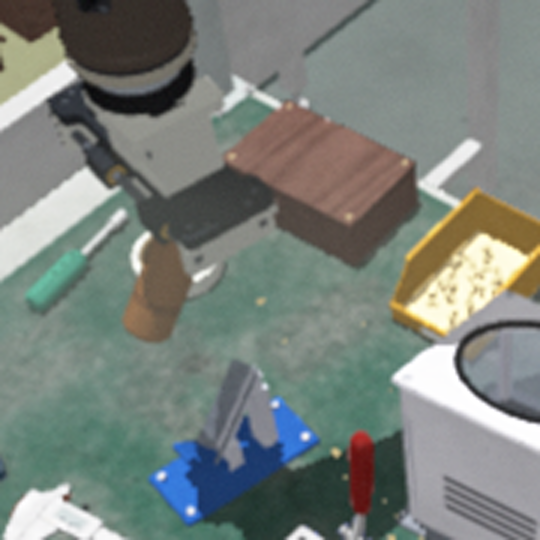

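```bash
cat >> h.py <<'E'
def crad(x,z,y=0):
    c,s=np.cos(.095),np.sin(.095); x/=1e3;y/=1e3
    return (.608+c*x-s*y,.2995+s*x+c*y,.0306+z/1e3,.095)
E
python3 -c "
from h import *
go(*crad(-8,229.4))"
```

```text
t16.45 pos [ 0.6145 -0.2689  0.2578] yaw -0.216 zdir [ 0.007 -0.003 -1.   ] j7 -1.42 w 0.424 F [ 1.9 -0.8  2.3]
slide [-135.8 -551.4   -4.1] roll -0.311
```

>>> jog_arm([
  {"slide": [-2, -8, -8], "roll": -0.01, "gripper": 0.3},
  {"slide": [-8, -32, -10], "roll": -0.03, "gripper": 0.3},
  {"slide": [-16, -62, -10], "roll": -0.05, "gripper": 0.3},
  {"slide": [-24, -94, -10], "roll": -0.07, "gripper": 0.3},
  {"slide": [-31, -126, -10], "roll": -0.09, "gripper": 0.3},
  {"slide": [-39, -158, -10], "roll": -0.11, "gripper": 0.3},
  {"slide": [-47, -190, -10], "roll": -0.13, "gripper": 0.3},
  {"slide": [-55, -222, -10], "roll": -0.15, "gripper": 0.3},
  {"slide": [-63, -254, -10], "roll": -0.17, "gripper": 0.3},
  {"slide": [-70, -286, -10], "roll": -0.19, "gripper": 0.3},
])

```text
clock: 17.28
position: [0.6042, 0.0288, 0.2603]
ee_rot: [3.141, -0.037, -0.002]
force: [1.0, -0.1, -1.5]
width: 0.425
```

```bash
python3 -c "
from h import *
go(*crad(-8,229.4))"
```

```text
t17.28 pos [0.6042 0.0288 0.2603] yaw -0.024 zdir [-0.001 -0.    -1.   ] j7 -1.75 w 0.425 F [ 1.  -0.1 -1.5]
slide [-1.060e+01 -2.698e+02  2.000e-01] roll -0.119
```

>>> jog_arm([
  {"slide": [-1, -32, 0], "roll": -0.02, "gripper": 0.3},
  {"slide": [-3, -64, 0], "roll": -0.03, "gripper": 0.3},
  {"slide": [-4, -96, 0], "roll": -0.05, "gripper": 0.3},
  {"slide": [-5, -128, 0], "roll": -0.07, "gripper": 0.3},
  {"slide": [-6, -160, 0], "roll": -0.09, "gripper": 0.3},
  {"slide": [-7, -190, 0], "roll": -0.1, "gripper": 0.3},
  {"slide": [-8, -217, 0], "roll": -0.11, "gripper": 0.3},
  {"slide": [-9, -240, 0], "roll": -0.12, "gripper": 0.3},
  {"slide": [-10, -258, 0], "roll": -0.12, "gripper": 0.3},
  {"slide": [-10, -268, 0], "roll": -0.12, "gripper": 0.3},
])

```text
clock: 18.12
position: [0.6003, 0.2984, 0.2598]
ee_rot: [-3.137, -0.155, 0.003]
force: [-0.6, 0.3, -1.2]
width: 0.423
```

>>> jog_arm([
  {"slide": [0, 0, 0], "roll": 0, "gripper": 0.3},
  {"slide": [0, 0, 0], "roll": 0, "gripper": 0.3},
  {"slide": [0, 0, 3], "roll": 0, "gripper": 0.3},
  {"slide": [0, 0, 10], "roll": 0, "gripper": 0.3},
  {"slide": [0, 0, 20], "roll": 0, "gripper": 0.3},
  {"slide": [0, 0, 35], "roll": 0, "gripper": 0.3},
  {"slide": [0, 0, 50], "roll": 0, "gripper": 0.3},
  {"slide": [0, 0, 62], "roll": 0, "gripper": 0.3},
  {"slide": [0, 0, 70], "roll": 0, "gripper": 0.3},
  {"slide": [0, 0, 70], "roll": 0, "gripper": 0.3},
])

```text
clock: 18.95
position: [0.601, 0.2938, 0.188]
ee_rot: [3.136, 0.148, -0.005]
force: [-0.3, 1.1, -1.3]
width: 0.429
```

```bash
python3 -c "
from cyl import *
im=snap('side','s13.png')
cv2.imwrite('pics/s13c.png',cv2.resize(im['frame'][160:350,340:530],None,fx=3,fy=3,interpolation=2))
W=snap('wrist','w13.png')
go(*crad(-8,80))
s=arm.observe()['position']; handlefit([im],s+[.01,0,.02],np.array([-.57,-.06,.82]))
handlefit([W],s+[.01,0,.02],np.array([-.57,-.06,.82]))
"
```

```text
t19.05 pos [0.6021 0.2948 0.1905] yaw 0.094 zdir [-0. -0. -1.] j7 -2.07 w 0.428 F [ 0.   0.6 -1.1]
slide [-1.6 -4.2 79.9] roll -0.001
[820]
pt [0.613  0.2965 0.2112] axis [-0.5763 -0.0555  0.8154] inl 773 / 820 t [-0.0603 -0.0591  0.0312  0.0327]
[8951]
pt [0.6137 0.2942 0.2116] axis [-0.574  -0.0542  0.8171] inl 8907 / 8951 t [-0.0592 -0.0564  0.031   0.0323]
```

View pics/s13c.png

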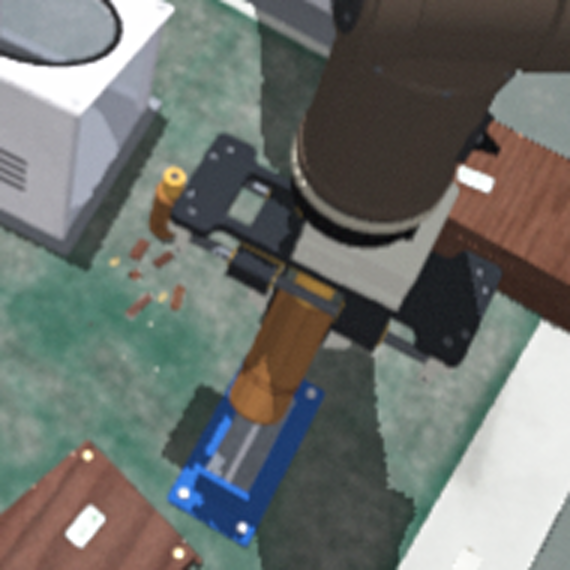

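View pics/w13.png

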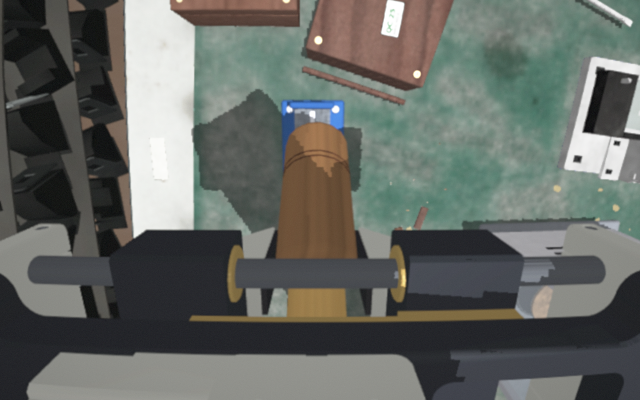

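```bash
python3 -c "
from cyl import *
W=snap('wrist')
cv2.imwrite('pics/w13c.png',cv2.resize(W['frame'][80:180,260:370],None,fx=6,fy=6,interpolation=2))
"
```

```text
(no output)
```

View pics/w13c.png

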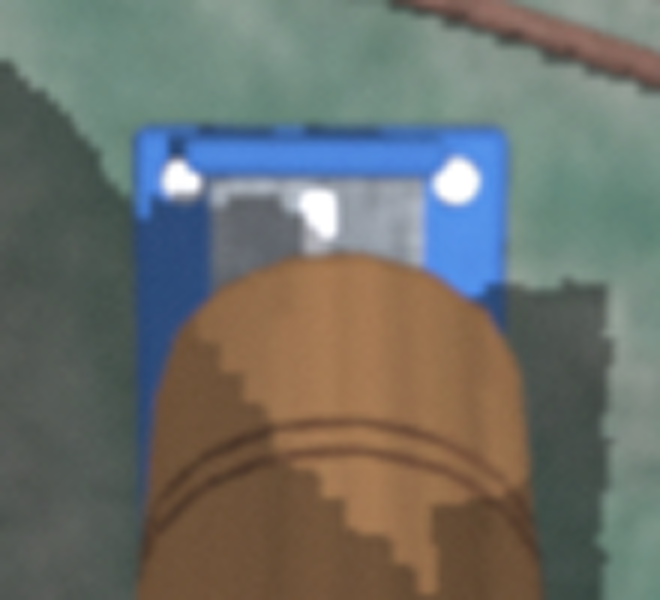

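```bash
python3 -c "
from cyl import *
W=snap('wrist')
print('line',onz(W,313.2,115,.0435)); a=onz(W,290.3,110,.01);b=onz(W,336.2,110,.01);print(a,b,(a+b)/2, np.arctan2(-(a-b)[0],(a-b)[1]))
print('trough end',onz(W,319,109.7,.05),'stop top front?',onz(W,313,107.5,.08),onz(W,313,103,.08))
c,s=np.cos(.095),np.sin(.095)
for X in (onz(W,313.2,115,.0435),(a+b)/2): d=X-[.608,.2995,0]; print(c*d[0]+s*d[1],-s*d[0]+c*d[1])
d=np.array([.6137,.2945])-[.608,.2995]; print('handle',c*d[0]+s*d[1],-s*d[0]+c*d[1])
"
```

```text
line [0.6673 0.3031 0.0435]
[0.6699 0.3291 0.01  ] [0.6747 0.2786 0.01  ] [0.6723 0.3038 0.01  ] 0.09475550766105147
trough end [0.6729 0.2979 0.05  ] stop top front? [0.6741 0.3036 0.08  ] [0.678 0.304 0.08 ]
0.05933839913425889 -0.00202010214546817
0.0644646125001199 -0.001779056076887586
handle 0.005200012245532149 -0.0055181403249932115
```

>>> jog_arm([
  {"slide": [0, -1, 4], "roll": 0, "gripper": 0.3},
  {"slide": [0, -2, 14], "roll": 0, "gripper": 0.3},
  {"slide": [0, -3, 28], "roll": 0, "gripper": 0.3},
  {"slide": [0, -3.7, 44], "roll": 0, "gripper": 0.3},
  {"slide": [0, -3.7, 60], "roll": 0, "gripper": 0.3},
  {"slide": [0, -3.7, 74], "roll": 0, "gripper": 0.3},
  {"slide": [0, -3.7, 84], "roll": 0, "gripper": 0.3},
  {"slide": [0, -3.7, 90], "roll": 0, "gripper": 0.3},
  {"slide": [0, -3.7, 92], "roll": 0, "gripper": 0.3},
  {"slide": [0, -3.7, 92], "roll": 0, "gripper": 0.3},
], newtons=25)

```text
clock: 19.98
position: [0.6016, 0.2987, 0.0982]
ee_rot: [3.138, 0.149, -0.0]
force: [0.7, -0.7, -1.6]
width: 0.429
```

```bash
python3 -c "
from cyl import *
im=snap('side','s14.png')
cv2.imwrite('pics/s14c.png',cv2.resize(im['frame'][220:350,370:500],None,fx=4,fy=4,interpolation=2))
s=arm.observe()['position']; go(*crad(0,60.5))
handlefit([im],s+[.0116,0,.0207],np.array([-.57,-.06,.82]))
W=snap('wrist','w14.png');handlefit([W],s+[.0116,0,.0207],np.array([-.57,-.06,.82]))
"
```

```text
t20.03 pos [0.6019 0.2989 0.0989] yaw 0.095 zdir [ 0.001  0.    -1.   ] j7 -2.09 w 0.432 F [-0.2  0.5 -1.7]
slide [ 6.1 -0.1  7.8] roll -0.000
[668]
pt [0.6143 0.3014 0.1203] axis [-0.5779 -0.0559  0.8142] inl 639 / 668 t [-0.0597 -0.0566  0.0322  0.0339]
[8865]
pt [0.6146 0.2987 0.1204] axis [-0.5759 -0.0551  0.8156] inl 8832 / 8865 t [-0.0586 -0.0556  0.0319  0.0336]
```

View pics/s14c.png

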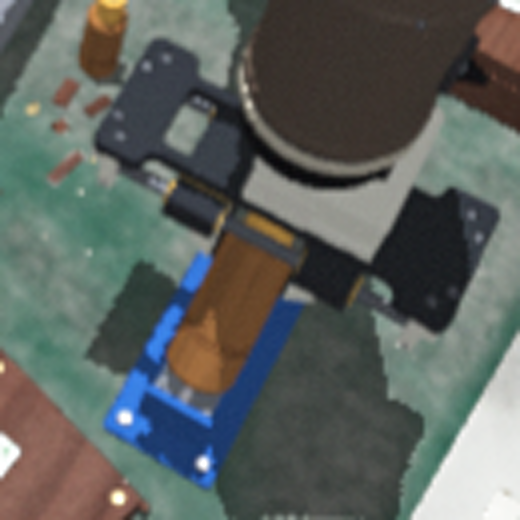

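View pics/w14.png

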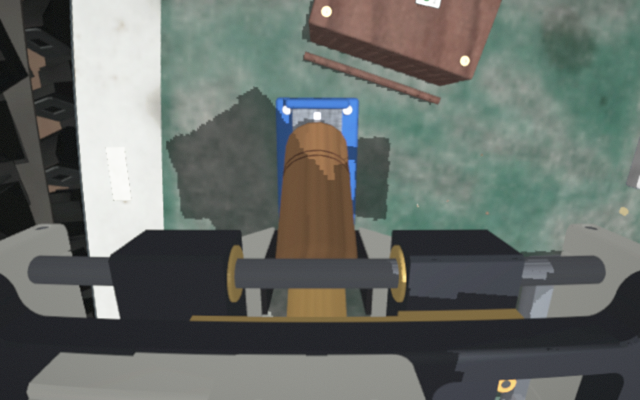

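>>> jog_arm([
  {"slide": [0, 0, 2], "roll": 0, "gripper": 0.3},
  {"slide": [0, 0, 5], "roll": 0, "gripper": 0.3},
  {"slide": [-2, 0, 8], "roll": 0, "gripper": 0.3},
  {"slide": [-5, 0, 10], "roll": 0, "gripper": 0.3},
  {"slide": [-9, 0, 13], "roll": 0, "gripper": 0.3},
  {"slide": [-12, 0, 16], "roll": 0, "gripper": 0.3},
  {"slide": [-15, 0, 20], "roll": 0, "gripper": 0.3},
  {"slide": [-17, 0, 24], "roll": 0, "gripper": 0.3},
  {"slide": [-18, 0, 27], "roll": 0, "gripper": 0.3},
  {"slide": [-18, 0, 28], "roll": 0, "gripper": 0.3},
], newtons=20)

```text
clock: 20.92
position: [0.582, 0.2972, 0.0707]
ee_rot: [3.138, 0.15, -0.003]
force: [-6.6, -1.4, 7.9]
width: 0.429
```

```bash
python3 -c "
from cyl import *
im=snap('side','s15.png')
cv2.imwrite('pics/s15c.png',cv2.resize(im['frame'][220:350,370:500],None,fx=4,fy=4,interpolation=2))
s=arm.observe()['position']; go(*crad(-25,0))
W=snap('wrist','w15.png');handlefit([W],s+[.02,0,.01],np.array([-.8,-.06,.5]))
"
```

```text
t20.97 pos [0.5823 0.2971 0.0707] yaw 0.095 zdir [-0.002 -0.    -1.   ] j7 -2.11 w 0.426 F [-4.1 -1.   6.3]
slide [ 0.9  0.1 40.1] roll 0.000
[11660]
pt [0.6102 0.2983 0.093 ] axis [-0.8326 -0.0734  0.549 ] inl 11660 / 11660 t [-0.0479 -0.0447  0.0361  0.0371]
```

View pics/s15c.png

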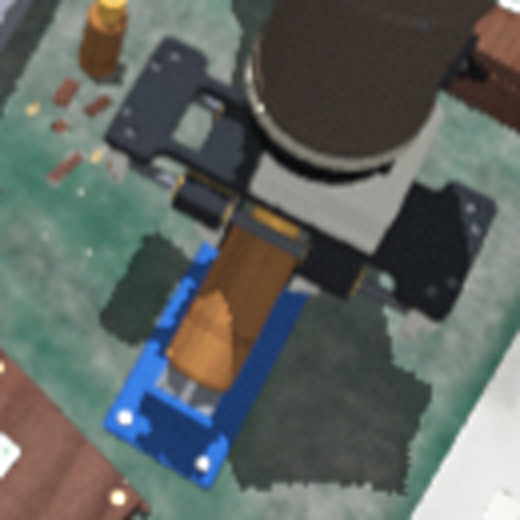

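>>> jog_arm([
  {"slide": [-1, 0, 3], "roll": 0, "gripper": 0.3},
  {"slide": [-2, 0, 7], "roll": 0, "gripper": 0.3},
  {"slide": [-3, 0, 11], "roll": 0, "gripper": 0.3},
  {"slide": [-3, 0, 15], "roll": 0, "gripper": 0.3},
  {"slide": [-3, 0, 19], "roll": 0, "gripper": 0.3},
  {"slide": [-3, 0, 23], "roll": 0, "gripper": 0.3},
  {"slide": [-3, 0, 27], "roll": 0, "gripper": 0.3},
  {"slide": [-2, 0, 30], "roll": 0, "gripper": 0.3},
  {"slide": [-2, 0, 33], "roll": 0, "gripper": 0.3},
  {"slide": [-2, 0, 34], "roll": 0, "gripper": 0.3},
], newtons=20)

```text
clock: 21.85
position: [0.5818, 0.2967, 0.0359]
ee_rot: [3.138, 0.149, -0.0]
force: [-3.8, 0.2, 2.2]
width: 0.433
```

```bash
python3 -c "
from cyl import *
im=snap('side','s16.png')
cv2.imwrite('pics/s16c.png',cv2.resize(im['frame'][220:350,370:500],None,fx=4,fy=4,interpolation=2))
s=arm.observe()['position']; go(*crad(-25,0))
W=snap('wrist','w16.png');handlefit([W],s+[.025,0,.033],np.array([-.98,-.09,.1]))
"
```

```text
t21.90 pos [0.5818 0.2967 0.0359] yaw 0.095 zdir [-0. -0. -1.] j7 -2.12 w 0.432 F [-1.1 -0.2  1.7]
slide [ 1.4 -0.3  5.3] roll -0.000
[15233]
pt [0.6073 0.2977 0.0746] axis [-0.9897 -0.0956  0.1066] inl 15175 / 15233 t [-0.0552 -0.0539  0.0362  0.039 ]
```

View pics/s16c.png

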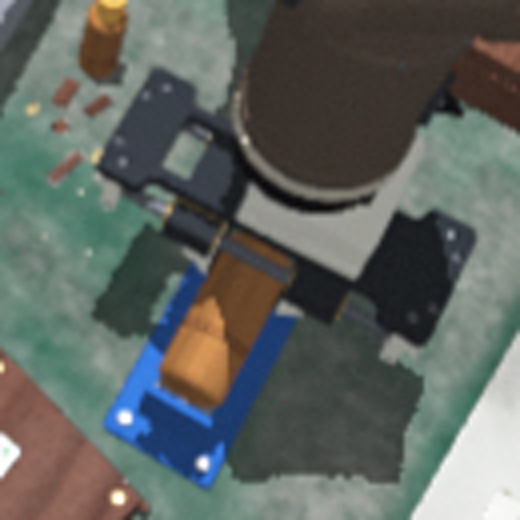

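View pics/w16.png

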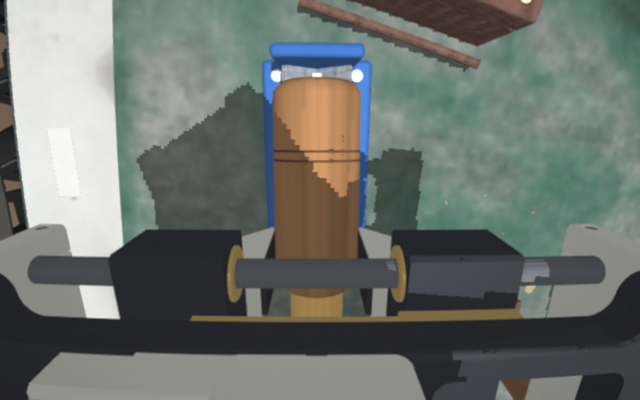

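>>> jog_arm([
  {"slide": [0, 0, 1], "roll": 0, "gripper": 0.3},
  {"slide": [0, 0, 2], "roll": 0, "gripper": 0.3},
  {"slide": [0, 0, 3], "roll": 0, "gripper": 0.3},
  {"slide": [0, 0, 4], "roll": 0, "gripper": 0.3},
  {"slide": [0, 0, 5], "roll": 0, "gripper": 0.3},
  {"slide": [0, 0, 6], "roll": 0, "gripper": 0.3},
  {"slide": [0, 0, 6.5], "roll": 0, "gripper": 0.3},
  {"slide": [0, 0, 6.5], "roll": 0, "gripper": 0.3},
  {"slide": [0, 0, 6.5], "roll": 0, "gripper": 0.3},
  {"slide": [0, 0, 6.5], "roll": 0, "gripper": 0.3},
], newtons=15)

```text
clock: 22.78
position: [0.5817, 0.2967, 0.0301]
ee_rot: [3.138, 0.149, 0.0]
force: [-1.3, 0.3, 1.2]
width: 0.434
```

```bash
python3 -c "
from cyl import *
s=arm.observe()['position']; go(*crad(-25,0))
W=snap('wrist','w17.png');handlefit([W],s+[.025,0,.038],np.array([-.98,-.09,.03]))
"
```

```text
t22.78 pos [0.5817 0.2967 0.0301] yaw 0.095 zdir [ 0. -0. -1.] j7 -2.12 w 0.434 F [-1.3  0.3  1.2]
slide [ 1.4 -0.3 -0.5] roll -0.000
[15711]
pt [0.6067 0.2977 0.0707] axis [-0.9949 -0.0955  0.0339] inl 15648 / 15711 t [-0.056  -0.0548  0.0354  0.0384]
```

>>> jog_arm([
  {"slide": [0, 0, 1], "roll": 0, "gripper": 0.3},
  {"slide": [1, 0, 2], "roll": 0, "gripper": 0.3},
  {"slide": [2, 0, 2], "roll": 0, "gripper": 0.3},
  {"slide": [3, 0, 2], "roll": 0, "gripper": 0.3},
  {"slide": [4, 0, 2], "roll": 0, "gripper": 0.3},
  {"slide": [5, 0, 2], "roll": 0, "gripper": 0.3},
  {"slide": [5.5, 0, 2], "roll": 0, "gripper": 0.3},
  {"slide": [6, 0, 2], "roll": 0, "gripper": 0.3},
  {"slide": [6, 0, 2], "roll": 0, "gripper": 0.3},
  {"slide": [6, 0, 2], "roll": 0, "gripper": 0.3},
], newtons=15)

```text
clock: 23.67
position: [0.5879, 0.2973, 0.0281]
ee_rot: [-3.138, -0.149, -0.001]
force: [-1.5, -0.7, 0.5]
width: 0.431
```

```bash
python3 -c "
from cyl import *
s=arm.observe()['position']; go(*crad(-25,0))
W=snap('wrist','w18.png');handlefit([W],s+[.025,0,.038],np.array([-.98,-.09,.03]))
cv2.imwrite('pics/w18c.png',cv2.resize(W['frame'][20:140,250:390],None,fx=5,fy=5,interpolation=2))
"
```

```text
t23.67 pos [0.5879 0.2973 0.0281] yaw 0.095 zdir [ 0.  0. -1.] j7 -2.11 w 0.431 F [-1.5 -0.7  0.5]
slide [-4.8 -0.2 -2.5] roll -0.000
[15822]
pt [0.6129 0.2983 0.0694] axis [-0.9955 -0.0947  0.0097] inl 15740 / 15822 t [-0.056  -0.0548  0.0351  0.0381]
```

View pics/w18c.png

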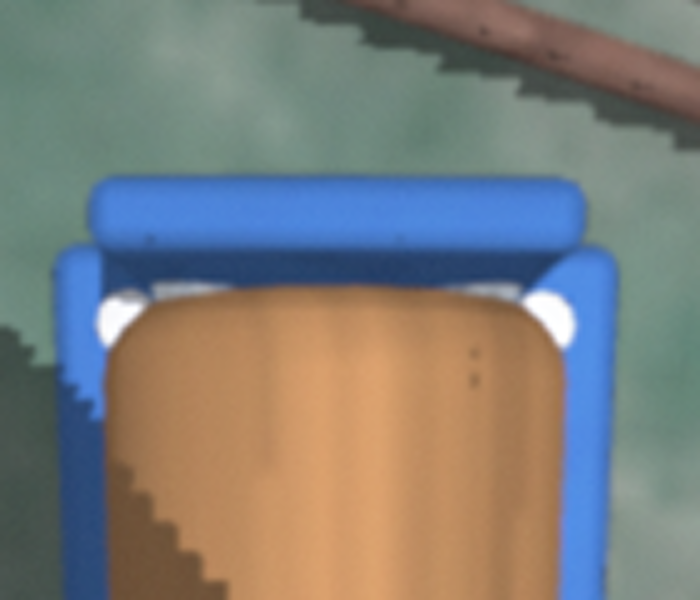

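>>> jog_arm([
  {"slide": [0.5, 0, 0], "roll": 0, "gripper": 0.3},
  {"slide": [1, 0, 0], "roll": 0, "gripper": 0.3},
  {"slide": [1.5, 0, 0], "roll": 0, "gripper": 0.3},
  {"slide": [2, 0, 0], "roll": 0, "gripper": 0.3},
  {"slide": [2.5, 0, 0], "roll": 0, "gripper": 0.3},
  {"slide": [3, 0, 0], "roll": 0, "gripper": 0.3},
  {"slide": [3.5, 0, 0], "roll": 0, "gripper": 0.3},
  {"slide": [4, 0, 0], "roll": 0, "gripper": 0.3},
  {"slide": [4, 0, 0], "roll": 0, "gripper": 0.3},
  {"slide": [4, 0, 0], "roll": 0, "gripper": 0.3},
], newtons=15)

```text
clock: 24.55
position: [0.591, 0.2976, 0.0278]
ee_rot: [3.138, 0.149, -0.002]
force: [-4.3, -0.8, 0.7]
width: 0.432
```

```bash
python3 -c "
from cyl import *
s=arm.observe()['position']; go(*crad(-25,0))
W=snap('wrist','w19.png');handlefit([W],s+[.025,0,.038],np.array([-.98,-.09,.03]))
cv2.imwrite('pics/w19c.png',cv2.resize(W['frame'][20:140,250:390],None,fx=5,fy=5,interpolation=2))
"
```

```text
t24.55 pos [0.591  0.2976 0.0278] yaw 0.095 zdir [-0.001 -0.    -1.   ] j7 -2.11 w 0.432 F [-4.3 -0.8  0.7]
slide [-7.9 -0.3 -2.8] roll -0.000
[15840]
pt [0.6159 0.2986 0.0692] axis [-0.9955 -0.0942  0.0058] inl 15759 / 15840 t [-0.0561 -0.0549  0.0351  0.0382]
```

View pics/w19c.png

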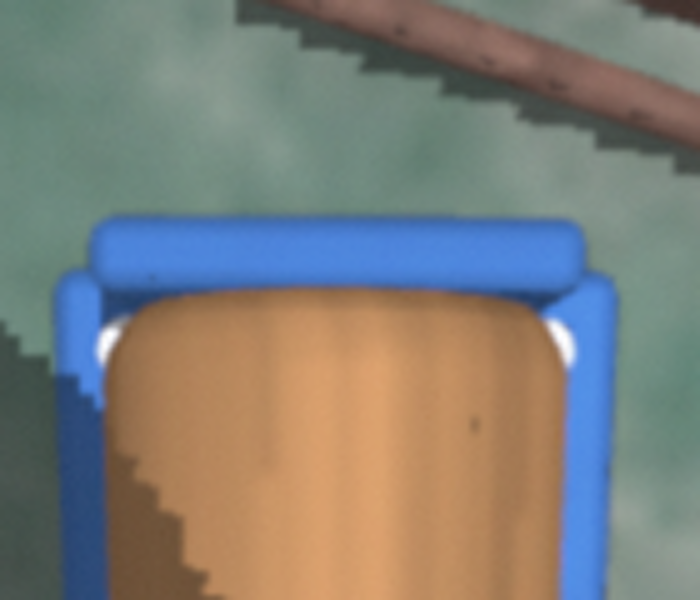

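>>> jog_arm([
  {"slide": [0.5, 0, 0], "roll": 0, "gripper": 0.3},
  {"slide": [1, 0, 0], "roll": 0, "gripper": 0.3},
  {"slide": [1.5, 0, 0], "roll": 0, "gripper": 0.3},
  {"slide": [2, 0, 0], "roll": 0, "gripper": 0.3},
  {"slide": [2.5, 0, 0], "roll": 0, "gripper": 0.3},
  {"slide": [3, 0, 0], "roll": 0, "gripper": 0.3},
  {"slide": [3, 0, 0], "roll": 0, "gripper": 0.3},
  {"slide": [3, 0, 0], "roll": 0, "gripper": 0.3},
  {"slide": [3, 0, 0], "roll": 0, "gripper": 0.3},
  {"slide": [3, 0, 0], "roll": 0, "gripper": 0.3},
], newtons=15)

```text
clock: 25.43
position: [0.5911, 0.2976, 0.0275]
ee_rot: [3.136, 0.15, -0.009]
force: [-13.5, -3.6, 7.3]
width: 0.433
```

```bash
python3 -c "
from cyl import *
s=arm.observe()['position']; go(*crad(-25,0))
W=snap('wrist','w20.png');handlefit([W],s+[.025,0,.038],np.array([-.98,-.09,.03]))
cv2.imwrite('pics/w20c.png',cv2.resize(W['frame'][20:140,250:390],None,fx=5,fy=5,interpolation=2))
"
```

```text
t25.43 pos [0.5911 0.2976 0.0275] yaw 0.096 zdir [-0.006 -0.002 -1.   ] j7 -2.11 w 0.433 F [-13.5  -3.6   7.3]
slide [-8.  -0.3 -3. ] roll 0.001
[15869]
pt [0.616  0.2986 0.0691] axis [-0.9955 -0.0942  0.0054] inl 15789 / 15869 t [-0.0559 -0.0549  0.0351  0.0382]
```

View pics/w20c.png

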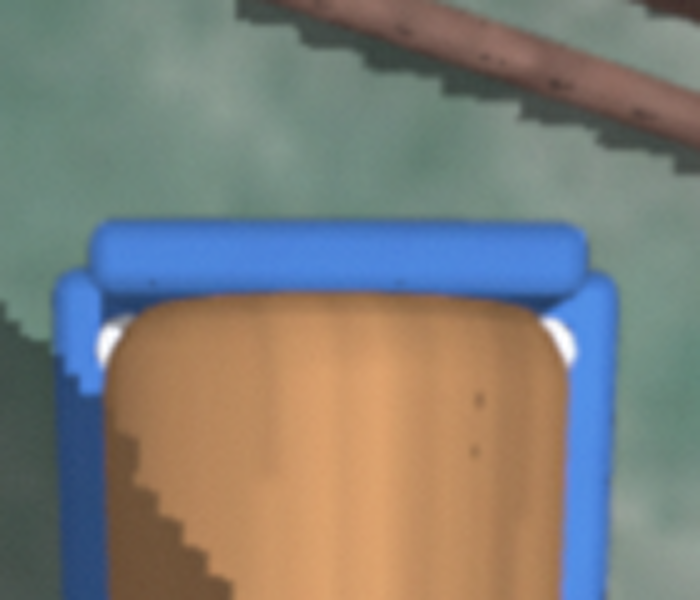

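>>> jog_arm([
  {"slide": [-1, 0, 0], "roll": 0, "gripper": 0.3},
  {"slide": [-2, 0, -1], "roll": 0, "gripper": 0.3},
  {"slide": [-2.5, 0, -1], "roll": 0, "gripper": 0.3},
  {"slide": [-2.5, 0, -1], "roll": 0, "gripper": 0.42},
  {"slide": [-2.5, 0, -1], "roll": 0, "gripper": 0.46},
  {"slide": [-2.5, 0, -1], "roll": 0, "gripper": 0.5},
  {"slide": [-2.5, 0, -1], "roll": 0, "gripper": 0.58},
  {"slide": [-2.5, 0, -1], "roll": 0, "gripper": 0.66},
  {"slide": [-2.5, 0, -1], "roll": 0, "gripper": 0.75},
  {"slide": [-2.5, 0, -1], "roll": 0, "gripper": 0.75},
], newtons=10)

```text
clock: 26.32
position: [0.5926, 0.2978, 0.0292]
ee_rot: [-3.138, -0.148, -0.001]
force: [-0.1, 0.3, -0.7]
width: 0.729
```

```bash
python3 -c "
from cyl import *
s=arm.observe()['position']; go(*crad(-25,0))
W=snap('wrist','w21.png');handlefit([W],s+[.025,0,.038],np.array([-.98,-.09,.03]))
cv2.imwrite('pics/w21c.png',cv2.resize(W['frame'][20:340,230:410],None,fx=2.5,fy=1.8,interpolation=2))
"
```

```text
t26.32 pos [0.5926 0.2978 0.0292] yaw 0.095 zdir [ 0.001  0.    -1.   ] j7 -2.11 w 0.729 F [-0.1  0.3 -0.7]
slide [-9.5 -0.2 -1.4] roll -0.000
[15310]
pt [0.6175 0.2987 0.0691] axis [-0.9956 -0.0938  0.004 ] inl 15211 / 15310 t [-0.0543 -0.0531  0.0369  0.04  ]
```

View pics/w21c.png

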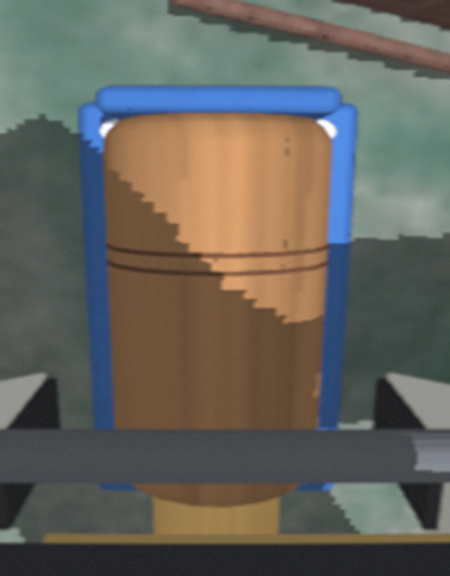

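>>> jog_arm([
  {"slide": [0, 0, -2], "roll": 0, "gripper": 0.75},
  {"slide": [0, 0, -10], "roll": 0, "gripper": 0.75},
  {"slide": [0, 0, -25], "roll": 0, "gripper": 0.75},
  {"slide": [0, 0, -45], "roll": 0, "gripper": 0.75},
  {"slide": [0, 0, -65], "roll": 0, "gripper": 0.75},
  {"slide": [0, 0, -85], "roll": 0, "gripper": 0.75},
  {"slide": [0, 0, -105], "roll": 0, "gripper": 0.75},
  {"slide": [0, 0, -118], "roll": 0, "gripper": 0.75},
  {"slide": [0, 0, -125], "roll": 0, "gripper": 0.75},
  {"slide": [0, 0, -125], "roll": 0, "gripper": 0.75},
])

```text
clock: 27.2
position: [0.5931, 0.2984, 0.1563]
ee_rot: [-3.136, -0.149, -0.005]
force: [0.4, -0.1, -0.7]
width: 0.753
```

```bash
python3 -c "
from cyl import *
go(*crad(-25,0))
S=snap('side');W=snap('wrist','w22.png')
for im in (W,S):
    p,A,t=handlefit([im],np.array([.608,.2985,.07]),np.array([-.99,-.09,.0]))
    for e in (p+A*(t[1]-.031),): 
        d=e-[.608,.2995,.07];c,s=np.cos(.095),np.sin(.095);print('mid local',c*d[0]+s*d[1],-s*d[0]+c*d[1],d[2])
a=cv2.resize(W['frame'][0:300,230:410],None,fx=2,fy=1.8,interpolation=2);b=cv2.resize(S['frame'][250:350,380:470],(360,540),interpolation=2)
cv2.imwrite('pics/fin.png',np.hstack([a,b[:a.shape[0]]]))
"
```

```text
t27.20 pos [0.5931 0.2984 0.1563] yaw 0.095 zdir [ 0.003  0.002 -1.   ] j7 -2.09 w 0.753 F [ 0.4 -0.1 -0.7]
slide [-10.5   0.5 125.7] roll -0.000
[5185]
pt [0.6081 0.2977 0.0691] axis [-0.9958 -0.0916  0.0024] inl 5141 / 5185 t [-0.0634 -0.0619  0.0286  0.0311]
mid local 0.002267083307680126 -0.0017915475489404225 -0.0009001315278062
[663]
pt [0.6078 0.3009 0.0701] axis [-0.9961 -0.0881  0.0057] inl 611 / 663 t [-0.0651 -0.063   0.0267  0.0292]
mid local 0.004190758712826605 0.0014169732575300994 0.00010533185430183778
```

View pics/fin.png

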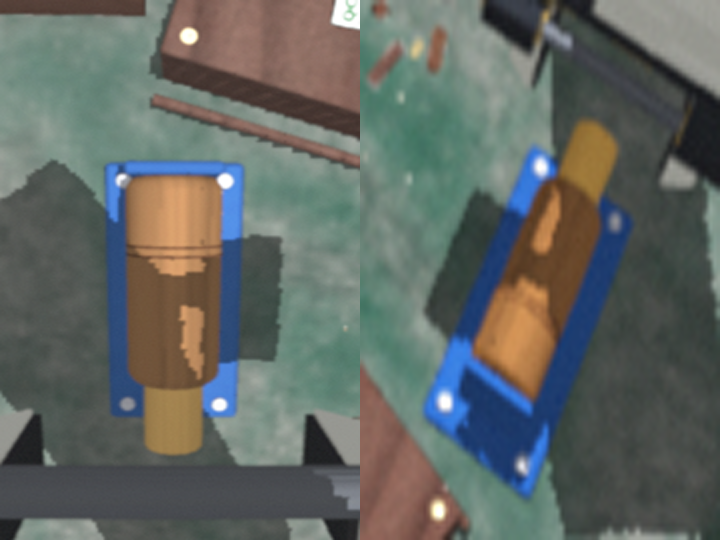

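```bash
python3 -c "
from h import *
s=arm.observe();print(s['dq'].round(3),s['force'])
print(arm.sign_off())"
```

```text
[-0.001  0.015  0.002  0.015  0.001 -0.002 -0.001] [-0.28506372  0.04596168 -0.35573161]
the job is handed in; nothing more can be done
None
```

The handle is in the level cradle with its butt against the stop and the ferrule over the open end. I handed the job in at about 27 s on the clock. No verdict was reported.

**What I did:** I gripped the ferrule and lifted the handle straight up out of the port. I tilted it onto the sloping rest by its butt and let go. I then gripped it by the barrel, carried it over and laid it level in the cradle. Last, I slid it up to the stop and let go.

**Final checks:**
- **Stop contact:** Before I let go, pushing on made the wrist force rise to about 14 N with no further movement, so I took that as the butt on the stop.
- **Position:** After I let go, the camera fits put the handle's middle within about 2 mm across and 1 mm in height, and its axis within 0.01 rad of the trough's.
- **Clear of the handle:** The fingers were open and about 12 cm above the handle, with the force readings near zero.

**Problems and disagreements:**
- **First grasp missed:** The fingertips turned out to be about 29 mm short of the reported TCP, so the gripper closed on nothing just above the ferrule. I measured the offset, went lower and allowed for it from then on.
- **Along-trough position:** Depending on how the barrel's end is read, the camera fits put the middle between about 0 and +4 mm along the trough, against a limit of 4 mm. They also differ by about 3 mm across. I relied on the felt contact with the stop for the position along the trough.

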